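Fit the reamer and press it home with the sprung arm

ROBOT

A 6-joint arm with a two-finger parallel gripper is mounted at the origin on the work surface. World frame = base frame: x ahead of the robot, y to its left, z up, the work surface at z = 0. Lengths are in m, angles in rad, forces in N, time in s.
With the tool pointing down it reaches from about 0.425 to 0.95 m from the base axis. Payload 3.5 kg.
Tool frame: the origin (TCP) lies at the very end of the fingers, on their centre line; the grasp point (between the pads) lies ctrl.grip_point_offset behind it (ctrl.grip_point_offset is the distance from the TCP to the grasp point, in m); z points along the fingers, y is the direction in which the jaws open and shut (so a half turn about z gives the same grasp; the last joint's range is limited). The gripper opens to 85 mm and grips with 20 to 120 N. Pads are 22 mm wide; open, the fingers measure 114 mm over their backs; the gripper's body (76 mm by 85 mm) begins 54 mm behind the grasp point. The pads swing forward as they close: fully open they stand 13 mm farther back than shut.
Start: joints at [-1.288, 0.286, 1.577, -0, 1.279, -0.15], TCP at [0.283, -0.613, 0.231] pointing down, gripper open.
Joint ranges: [-2.77, 2.77], [-0.9, 2.22], [0.21, 2.48], [-1.53, 4.67], [0.24, 2.81], [-2.84, 2.84]. Speed limits (rad/s): [2.79, 2.79, 3.14, 3.14, 3.14, 3.14].

INTERFACE

Orientations are given as a unit quaternion [x, y, z, w].
In Python, from plant import ctrl gives the robot as it stands.
- The arm moves only by the tool servo_tool, never from a script. Its argument "increments" is a list of rows, each a list of 5 numbers: the opening, from 0 (shut) to 1 (fully open), then the shift along the world's x, y, z in units of 40 mm (1.0 is 40 mm), then the turn about the world's z in units of 5 degrees (1.0 is 5 degrees). A call has exactly 10 rows; each row is the pose to reach, as a shift and turn from the pose measured when the call began; what a row does not reach only later rows make up. A row lasts 1/12 s, in which the tool goes at most 41.7 mm and 7.16 degrees, less where a joint would pass 70% of its speed; a pose out of reach is approached as far as the arm can. A call with a gripper value outside its range is refused whole. The fingers move at their own pace and stop on an object; "grip_force" is the grip in N (left out, the last holds). Time passes only in rows, so rows that repeat a pose let the fingers close, or fill a call up. It gives the time, the measured TCP pose, the force and the opening at its end, in the units of the state.
- ctrl.get_state(): the state, without advancing time (a new reading comes with each control period).
- ctrl.read_camera(name): name is "side" or "top"; returns a dict with "frame" (400x640x3 uint8, red, green, blue), "K" (3x3 intrinsics, pixels), "extrinsics" (4x4, takes a point from camera to world coordinates). Camera axes: x right, y down, z forward; pixel columns grow to the right and rows downward; lengths in m; the calibration is good to about 2 mm. A picture is of the moment at which its call begins. There is no depth.
- ctrl.sign_off(): hands the job in, once; it reports no verdict.
Trained networks look in a picture, given as the dict that the camera call returned (one of the last four; its "shot" number tells which), for a name from the list of things; names that differ only in an ending like _2 or _b are one class to them, and where a whole thing is asked for, a point or a joint stands for the part that bears it (a point fixed in the world has none). Each returns a list of dicts, best first, with "conf" (0 to 1); they miss things now and then, are a little off and sometimes report something else, mostly with a low value. They report only what shows in the picture. A call takes as long as a camera call. They do not tell look-alikes from the thing itself.
- ctrl.masks_of(picture, query): "region" (400x640 bool, what is visible of it) and "extent" ([left, top, right, bottom] in pixels, round what is visible of it).
- ctrl.landmark_of(picture, query): "centre" ([row, column] in pixels: a listed point, or the origin of a listed thing).
The state is a dict: "time": time; "qpos": joint angles; "dq": joint speeds; "joint_efforts": joint torques, N m; "eef_pos": TCP position; "tcp_rot": TCP orientation; "contact_force": force on the tool from outside, world axes, zero at the start; "wrist_torque": the same for the moment, N m; "opening": opening from 0.0 (shut) to 1.0 (fully open).
Only numpy, scipy, OpenCV 4.12 (cv2) and the standard library are available. Lean on these libraries where they do the work, as an engineer would, in place of code of your own. Each camera call takes 0.05 s, during which the arm holds its last target. There are 200 camera calls.

TASK

Set up the red lever press: set the reamer whose base plate matches the square steel seat flat into that seat under the raised bell and let go of it, then pull the press's sprung arm all the way down so that the bell pushes reamer and seat fully home, flush with the base. Ease the arm slowly all the way back up to its rest, never letting it fly back, and let go. Leave the other reamer, the bowl, the measuring cup, the carafe and the jar where they stand.

Things in the scene. Friction and masses are not known exactly. Their poses are not given: they have to be found in the camera images.
- press: Red and steel lever press, fixed, 380 mm tall (its ram rod 470). Origin: on the table under the centre of the square seat; x points from its front to its column (away from the robot at yaw 0), y left, z up. Base: x -85 to 160 mm, y +-85, 58 high. Column: x 102 to 148, y +-35. Head: x -37 to 148, y +-55, z 310 to 380; for x over 63 down to z 260. The arm swings on the right side, y -94 to -217.
- seat_floor (a point): Centre of the floor of the square recess in the sliding steel seat plate (130 x 130 mm, axes parallel to the press's). The recess is 104 x 104 mm, 10 mm deep, its upper edges bevelled 3 mm. The floor is 62 mm above the table with the seat up and 50 mm with the seat down.
- seat (a joint): How far the seat has been pushed down, m: 0 = up, where or near where it starts (its top stands 14 mm above the base), 0.012 = fully home, about flush with the base. Stiff friction slide with no spring: it takes roughly 8 to 14 N to push down and stays where it is left.
- bell_rim (a point): Centre of the lower rim of the aluminium bell, a hollow cap 78 mm across, 66 mm high, that goes over the reamer's neck and cone and bears on its plate. At rest 225 mm above the table; moves straight down 143.5 mm per rad of the arm. It hangs over the seat, so a reamer goes in only from the front, the tool leaning back some 40 degrees, fingers closing along the press's y.
- press_arm (a joint): Angle of the sprung arm, rad: 0 = at rest, up; grows as the handle is pulled down; stop at 1.2. Bell meets a raised seated reamer at about 1.07; reamer and seat are fully home at about 1.15. A damped spring drives it back up; the pull at the handle is 2 to 14 N.
- handle (a point): Middle of the arm's black round handle, a bar 22 mm thick, 112 mm long, parallel to the press's y axis, free to grip from above (the steel arm joins its left end). It circles press_axle at radius 240 mm; at rest it is in front (-x), 10 degrees above the axle's level, 327 mm above the table; pulled, it goes down and then back. At 1.15 rad: 86 mm high, 45 mm in front of the seat's centre.
- press_axle (a point): Point on the arm's hinge axis (parallel to the press's y axis) level with the middle of the handle: in the press's frame x 90, y -165, z 285 mm.
- square_reamer: Loose wooden reamer, 0.15 to 0.31 kg, the one that fits: dark square base plate 100 x 100 x 10 mm, on it a square neck 38 x 38 mm from 10 to 44 mm height (sides parallel to the plate's), then a ribbed cone up to 66 mm. Origin: centre of the underside; z up, x and y along the plate's sides. It can be set in with any of its four sides to the front.
- round_reamer: Loose wooden reamer that does not fit: the same neck and cone on a round base plate 116 mm across. To be left alone. Origin: centre of the underside.
- measuring_cup: Loose steel measuring cup, 84 mm across, 75 mm high, a handle at its +y side reaching about 30 mm out. Origin: centre of the underside.
- bowl: Loose terracotta bowl, 150 mm across, 60 mm high. Origin: centre of the underside. (Beyond it, at the right edge of the table, stands a fixed bin, 220 mm tall, its flap shut.)
- carafe: Loose empty glass carafe, 110 mm across, 200 mm high. Origin: centre of the underside.
- spice_jar: Loose amber jar, 56 mm across, 90 mm high. Origin: centre of the underside.
Mind the look-alikes: they are no part of the job. What is shaped like the square_reamer but green is not meant.

How it is judged:
By the outcome, as a careful person would: the job done as asked, in the order asked, and still so for the second after the job is handed in, with the robot touching nothing.
It also fails if it takes over 72 s, if anything falls off the work surface, if the arm or the gripper's body presses on something with over 40 N, if the wrist force passes 120 N, or if a joint passes its speed limit or range.

## Working session

There is one attempt and no reset: what is moved stays moved. The work goes in short steps, Python scripts to look and compute and a tool call to move; the robot and the scene stay as the last step left them, time stands still between calls to the robot, and variables do not carry over. Pictures are saved under pics/ and viewed, about 8 in all and at most 12, crops included, and the job is handed in when it is done.

Besides the shell and the picture viewer there is one more tool, called as name(argument=value, ...), one argument or row to a line, values as JSON. servo_tool: Moves the arm, as the interface text tells. Its arguments: {"type":"object","properties":{"increments":{"type":"array"},"grip_force":{"type":"number"}},"required":["increments"]}

```bash
mkdir -p pics; ls; cat > h.py <<'E'
import numpy as np,cv2
from plant import ctrl
def ray(p,rc):
    K=np.array(p["K"]);T=np.array(p["extrinsics"])
    d=T[:3,:3]@np.linalg.inv(K)@np.array([rc[1],rc[0],1.]);return T[:3,3],d
def at_z(p,rc,z):
    o,d=ray(p,rc);return o+d*(z-o[2])/d[2]
def tri(obs):
    A=np.zeros((3,3));b=np.zeros(3)
    for p,rc in obs:
        o,d=ray(p,rc);d=d/np.linalg.norm(d);M=np.eye(3)-np.outer(d,d);A+=M;b+=M@o
    x=np.linalg.solve(A,b)
    r=[np.linalg.norm((np.eye(3)-np.outer(ray(p,rc)[1],ray(p,rc)[1])/np.dot(ray(p,rc)[1],ray(p,rc)[1]))@(x-ray(p,rc)[0])) for p,rc in obs]
    return x,max(r)
def proj(p,X):
    K=np.array(p["K"]);T=np.linalg.inv(np.array(p["extrinsics"]))
    c=T[:3,:3]@np.array(X)+T[:3,3];u=K@c;return u[1]/u[2],u[0]/u[2]
def save(p,n,crop=None,s=1):
    f=p["frame"][...,::-1]
    if crop: f=f[crop[0]:crop[1],crop[2]:crop[3]]
    cv2.imwrite("pics/"+n,cv2.resize(f,None,fx=s,fy=s,interpolation=cv2.INTER_CUBIC))
E
python3 - <<'E'
from h import *
np.set_printoptions(precision=3,suppress=True)
s=ctrl.get_state();print(s["tcp_rot"],s["contact_force"],s["opening"],ctrl.grip_point_offset)
P={n:ctrl.read_camera(n) for n in("side","top")}
for n,p in P.items():
    save(p,n+"0.png");print(n,p["extrinsics"],p["K"][0])
for q in["seat_floor","bell_rim","handle","press_axle","press","square_reamer","round_reamer","measuring_cup","bowl","carafe","spice_jar"]:
    L={n:ctrl.landmark_of(p,q)[:3] for n,p in P.items()}
    for n in L: print(q,n,[(np.round(d["conf"],2),np.round(d["centre"])) for d in L[n]], [at_z(P[n],d["centre"],0).round(3) for d in L[n]] if "ream" in q or q in("press","bowl","carafe","spice_jar","measuring_cup") else "")
    if L["side"] and L["top"]: print("   tri",tri([(P[n],L[n][0]["centre"]) for n in L]))
f=np.vstack([P["side"]["frame"],P["top"]["frame"]])[...,::-1]
cv2.imwrite("pics/both0.png",f)
E
```

```text
pics
[ 0.977  0.215 -0.    -0.001] [-0.168  0.741  0.408] 0.9997541885793418 0.0187
side [[-0.999 -0.028  0.034  0.463]
 [-0.044  0.695 -0.717  0.997]
 [-0.004 -0.718 -0.696  1.282]
 [ 0.     0.     0.     1.   ]] [464.941   0.    318.782]
top [[-0.026 -0.987  0.162  0.321]
 [-1.     0.028  0.013 -0.107]
 [-0.018 -0.161 -0.987  1.442]
 [ 0.     0.     0.     1.   ]] [361.21    0.    315.585]
seat_floor side [(np.float64(0.96), array([270., 266.]))] 
seat_floor top [(np.float64(0.87), array([175., 276.])), (np.float64(0.66), array([161., 266.])), (np.float64(0.61), array([166., 210.]))] 
   tri (array([0.676, 0.067, 0.037]), np.float64(0.00889908555752034))
bell_rim side [(np.float64(0.85), array([236., 266.]))] 
bell_rim top [(np.float64(0.72), array([155., 341.])), (np.float64(0.46), array([163., 269.]))] 
   tri (array([ 0.751, -0.198, -0.082]), np.float64(0.02440101976726197))
handle side [(np.float64(0.78), array([174., 320.]))] 
handle top [(np.float64(0.6), array([196., 314.]))] 
   tri (array([ 0.516, -0.086,  0.335]), np.float64(0.0054033445134560485))
press_axle side [] 
pre
[... 1513 characters left out ...]
367,  0.   ]), array([ 0.533, -0.471,  0.   ])]
bowl top [(np.float64(0.8), array([186., 376.]))] [array([ 0.614, -0.336,  0.   ])]
   tri (array([ 0.609, -0.331,  0.033]), np.float64(0.0014210452470836074))
carafe side [(np.float64(0.69), array([349., 242.]))] [array([0.724, 0.328, 0.   ])]
carafe top [(np.float64(0.63), array([155., 342.]))] [array([ 0.752, -0.202,  0.   ])]
   tri (array([ 1.01 , -0.259, -1.082]), np.float64(0.06450776548191188))
spice_jar side [(np.float64(0.83), array([350., 240.]))] [array([0.729, 0.334, 0.   ])]
spice_jar top [(np.float64(0.7), array([164., 210.]))] [array([0.73 , 0.346, 0.   ])]
   tri (array([0.726, 0.341, 0.014]), np.float64(0.0001684090554667816))
```

View pics/side0.png

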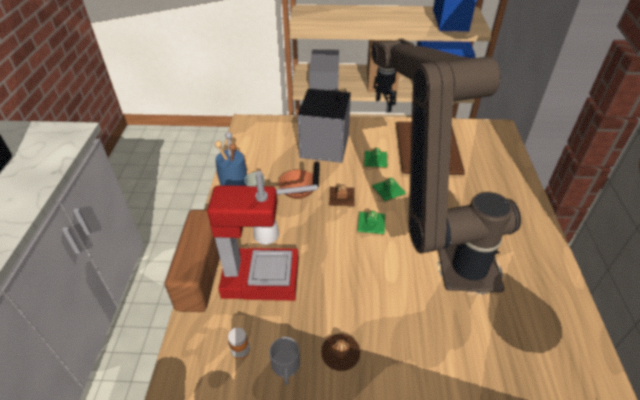

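View pics/top0.png

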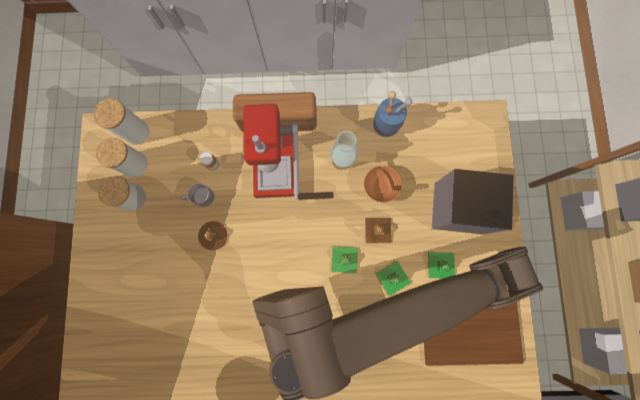

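servo_tool(
  increments=[
    [1,0,0,1,-1.2],
    [1,0,0,2,-2.4],
    [1,0,0,3,-3.6],
    [1,0,0,4,-4.8],
    [1,0,0.5,5,-6],
    [1,0.5,1,5.5,-7.2],
    [1,1.2,1.5,6,-8.4],
    [1,1.9,2,6.5,-9.6],
    [1,2.6,2.5,7,-10.8],
    [1,3.3,3,7.5,-12],
  ],
)

```text
time: 2.03
eef_pos: [0.416, -0.4915, 0.5326]
tcp_rot: [0.952, -0.305, 0.0, 0.0]
contact_force: [1.4, -1.2, 0.7]
opening: 1.002
```

servo_tool(
  increments=[
    [1,1,0,0,0],
    [1,2,0,0,0],
    [1,3,0,0,0],
    [1,4,0,0,0],
    [1,5,0,0,0],
    [1,6,0,0,0],
    [1,7,0,0,0],
    [1,8,0,0,0],
    [1,9,0,0,0],
    [1,10,0,0,0],
  ],
)

```text
time: 2.87
eef_pos: [0.7491, -0.4654, 0.4935]
tcp_rot: [0.952, -0.305, 0.005, 0.001]
contact_force: [0.2, -0.1, -1.5]
opening: 1.005
```

```bash
python3 -c "
from h import *
from scipy.spatial.transform import Rotation as R
s=ctrl.get_state();print(s['qpos'],s['eef_pos'],R.from_quat(s['tcp_rot']).as_matrix().round(3))"
```

```text
[-0.67132707  0.90566891  0.21766909  0.00270879  2.00856741  1.51953148] [ 0.74907493 -0.46543249  0.49354884] [[ 0.814 -0.58   0.009]
 [-0.58  -0.815 -0.004]
 [ 0.01  -0.002 -1.   ]]
```

servo_tool(
  increments=[
    [1,20,-14,0,0],
    [1,20,-14,0,0],
    [1,20,-14,0,0],
    [1,20,-14,0,0],
    [1,20,-14,0,0],
    [1,20,-14,0,0],
    [1,20,-14,0,0],
    [1,20,-14,0,0],
    [1,20,-14,0,0],
    [1,20,-14,0,0],
  ],
)

```text
time: 3.7
eef_pos: [0.7979, -0.5159, 0.3663]
tcp_rot: [0.952, -0.305, 0.017, 0.004]
contact_force: [0.0, -0.1, 0.1]
opening: 0.998
```

```bash
python3 -c "
from h import *
from scipy.spatial.transform import Rotation as R
s=ctrl.get_state();print(s['qpos'],s['eef_pos'],R.from_quat(s['tcp_rot']).as_matrix().round(3))"
```

```text
[-0.68171651  1.05079334  0.21000232  0.00541561  1.8459564   1.50971702] [ 0.7978896  -0.51587419  0.36630206] [[ 0.814 -0.58   0.03 ]
 [-0.58  -0.814 -0.018]
 [ 0.035 -0.003 -0.999]]
```

servo_tool(
  increments=[
    [1,-0.6,0.49,0.69,0],
    [1,-1.2,0.98,1.38,0],
    [1,-1.8,1.47,2.07,0],
    [1,-2.4,1.96,2.76,0],
    [1,-3,2.45,3.45,0],
    [1,-3.6,2.94,4.14,0],
    [1,-4.2,3.43,4.83,0],
    [1,-4.8,3.92,5.52,0],
    [1,-5.4,4.4,6.2,0],
    [1,-6,4.9,6.9,0],
  ],
)

```text
time: 4.53
eef_pos: [0.558, -0.3199, 0.6439]
tcp_rot: [0.952, -0.304, 0.019, 0.005]
contact_force: [-0.8, 0.4, -0.2]
opening: 1.002
```

servo_tool(
  increments=[
    [1,-0.6,0.49,0.69,0],
    [1,-1.2,0.98,1.38,0],
    [1,-1.8,1.47,2.07,0],
    [1,-2.4,1.96,2.76,0],
    [1,-3,2.45,3.45,0],
    [1,-3.6,2.94,4.14,0],
    [1,-4.2,3.43,4.83,0],
    [1,-4.8,3.92,5.52,0],
    [1,-5.4,4.4,6.2,0],
    [1,-6,4.9,6.9,0],
  ],
)

```text
time: 5.37
eef_pos: [0.3161, -0.1224, 0.9214]
tcp_rot: [0.952, -0.304, 0.022, 0.006]
contact_force: [0.8, -1.3, 0.4]
opening: 1.003
```

```bash
cat > st.py <<'E'
from h import *
from scipy.spatial.transform import Rotation as R
s=ctrl.get_state();np.set_printoptions(precision=3,suppress=True)
print(s['time'],s['qpos'],s['eef_pos'],s['opening'],s['contact_force']);M=R.from_quat(s['tcp_rot']).as_matrix();print('y',M[:,1],'z',M[:,2],'tilt',np.degrees(np.arccos(-M[2,2])),'heading',np.degrees(np.arctan2(M[1,2],M[0,2])),'sum',s['qpos'][1]+s['qpos'][2]+s['qpos'][4])
E
python3 st.py
```

```text
5.3667 [-0.675  0.024  0.493  0.009  2.579  1.522] [ 0.316 -0.122  0.921] 1.0031960647616665 [ 0.766 -1.33   0.38 ]
y [-0.58  -0.815 -0.002] z [ 0.038 -0.024 -0.999] tilt 2.605202703690075 heading -32.476292028691006 sum 3.096371615517769
```

servo_tool(
  increments=[
    [1,-0.8,0.62,0.2,0],
    [1,-1.6,1.24,0.4,0],
    [1,-2.4,1.86,0.5,0],
    [1,-3.2,2.48,0.5,0],
    [1,-4,3.1,0.5,0],
    [1,-4.8,3.72,0.5,0],
    [1,-5.6,4.34,0.5,0],
    [1,-6.4,4.96,0.5,0],
    [1,-7.2,5.6,0.5,0],
    [1,-8,6.2,0.5,0],
  ],
)

```text
time: 6.2
eef_pos: [0.0559, 0.0836, 0.9427]
tcp_rot: [0.949, -0.315, 0.027, 0.006]
contact_force: [-0.6, 0.1, -0.7]
opening: 1.0
```

```bash
python3 st.py
```

```text
6.2 [-0.424 -0.406  0.687 -0.021  2.807  1.769] [0.056 0.084 0.943] 0.9995776482161944 [-0.553  0.127 -0.692]
y [-0.599 -0.801 -0.005] z [ 0.047 -0.029 -0.999] tilt 3.135048631899663 heading -31.519336202311536 sum 3.087240356082701
```

servo_tool(
  increments=[
    [1,-0.95,0.43,0,0],
    [1,-1.9,0.86,0,0],
    [1,-2.8,1.3,0,0],
    [1,-3.8,1.7,0,0],
    [1,-4.7,2.1,0,0],
    [1,-5.7,2.6,0,0],
    [1,-6.6,3,0,0],
    [1,-7.6,3.4,0,0],
    [1,-8.5,3.9,0,0],
    [1,-9.5,4.3,0,0],
  ],
)

```text
time: 7.03
eef_pos: [-0.1261, 0.1237, 0.8466]
tcp_rot: [0.948, -0.315, 0.047, -0.0]
contact_force: [0.3, -0.4, 0.7]
opening: 0.999
```

```bash
python3 st.py
```

```text
7.0333 [-0.188 -0.819  1.054 -0.037  2.813  1.988] [-0.126  0.124  0.847] 0.999406836323075 [ 0.254 -0.423  0.695]
y [-0.597 -0.802 -0.03 ] z [ 0.089 -0.029 -0.996] tilt 5.392384690191092 heading -18.117097074897924 sum 3.048031143171379
```

servo_tool(
  increments=[
    [1,-26,5,12,0],
    [1,-26,5,12,0],
    [1,-26,5,12,0],
    [1,-26,5,12,0],
    [1,-26,5,12,0],
    [1,-26,5,12,0],
    [1,-26,5,12,0],
    [1,-26,5,12,0],
    [1,-26,5,12,0],
    [1,-26,5,12,0],
  ],
)

```text
time: 7.87
eef_pos: [-0.1873, 0.078, 0.8271]
tcp_rot: [0.947, -0.314, 0.065, -0.009]
contact_force: [-0.6, -0.9, -0.1]
opening: 0.999
```

```bash
python3 st.py
```

```text
7.8667 [ 0.079 -0.896  1.095 -0.104  2.813  2.189] [-0.187  0.078  0.827] 0.9987569251314234 [-0.634 -0.876 -0.146]
y [-0.594 -0.802 -0.058] z [ 0.129 -0.023 -0.991] tilt 7.529135789796955 heading -10.327133089023285 sum 3.0128678640129176
```

servo_tool(
  increments=[
    [1,-34,30,22,0],
    [1,-34,30,22,0],
    [1,-34,30,22,0],
    [1,-34,30,22,0],
    [1,-34,30,22,0],
    [1,-34,30,22,0],
    [1,-34,30,22,0],
    [1,-34,30,22,0],
    [1,-34,30,22,0],
    [1,-34,30,22,0],
  ],
)

```text
time: 8.7
eef_pos: [-0.1671, 0.1429, 0.8338]
tcp_rot: [0.946, -0.313, 0.084, -0.018]
contact_force: [0.3, 0.2, -0.3]
opening: 0.999
```

servo_tool(
  increments=[
    [1,-34,30,22,0],
    [1,-34,30,22,0],
    [1,-34,30,22,0],
    [1,-34,30,22,0],
    [1,-34,30,22,0],
    [1,-34,30,22,0],
    [1,-34,30,22,0],
    [1,-34,30,22,0],
    [1,-34,30,22,0],
    [1,-34,30,22,0],
  ],
)

```text
time: 9.53
eef_pos: [-0.1651, 0.1682, 0.8398]
tcp_rot: [0.944, -0.312, 0.102, -0.028]
contact_force: [0.6, 0.2, 0.1]
opening: 0.998
```

```bash
python3 st.py
```

```text
9.5333 [-0.294 -0.895  1.013  0.154  2.813  2.067] [-0.165  0.168  0.84 ] 0.9982177910088816 [0.577 0.245 0.101]
y [-0.584 -0.804 -0.116] z [ 0.211 -0.012 -0.977] tilt 12.182809210492888 heading -3.272527504804865 sum 2.9310953058921996
```

servo_tool(
  increments=[
    [1,-31,9,16,1.4],
    [1,-31,9,16,2.8],
    [1,-31,9,16,4.2],
    [1,-31,9,16,5.6],
    [1,-31,9,16,7],
    [1,-31,9,16,7],
    [1,-31,9,16,7],
    [1,-31,9,16,7],
    [1,-31,9,16,7],
    [1,-31,9,16,7],
  ],
)

```text
time: 10.37
eef_pos: [-0.2302, 0.1379, 0.8465]
tcp_rot: [0.991, -0.014, 0.108, -0.078]
contact_force: [-0.5, -1.0, 0.7]
opening: 1.003
```

servo_tool(
  increments=[
    [1,-31,9,16,0],
    [1,-31,9,16,0],
    [1,-31,9,16,0],
    [1,-31,9,16,0],
    [1,-31,9,16,0],
    [1,-31,9,16,0],
    [1,-31,9,16,0],
    [1,-31,9,16,0],
    [1,-31,9,16,0],
    [1,-31,9,16,0],
  ],
)

```text
time: 11.2
eef_pos: [-0.2641, 0.1526, 0.8543]
tcp_rot: [0.986, -0.012, 0.126, -0.106]
contact_force: [-0.4, 0.8, -0.2]
opening: 1.002
```

```bash
python3 st.py
```

```text
11.2 [-0.001 -0.895  0.892  0.694  2.813  2.289] [-0.264  0.153  0.854] 1.001512194964529 [-0.447  0.764 -0.198]
y [ 0.002 -0.977 -0.212] z [ 0.251  0.206 -0.946] tilt 18.95578719053912 heading 39.348449699161144 sum 2.810000047608079
```

servo_tool(
  increments=[
    [1,-25,-20,14,1.4],
    [1,-25,-20,14,2.8],
    [1,-25,-20,14,4],
    [1,-25,-20,14,4],
    [1,-25,-20,14,4],
    [1,-25,-20,14,4],
    [1,-25,-20,14,4],
    [1,-25,-20,14,4],
    [1,-25,-20,14,4],
    [1,-25,-20,14,4],
  ],
)

```text
time: 12.03
eef_pos: [-0.3344, -0.0059, 0.8592]
tcp_rot: [0.967, 0.161, 0.113, -0.16]
contact_force: [-0.1, -0.3, -0.1]
opening: 1.002
```

```bash
python3 st.py
```

```text
12.0333 [ 0.504 -0.895  0.81   0.759  2.813  2.513] [-0.334 -0.006  0.859] 1.0023852948381926 [-0.073 -0.311 -0.061]
y [ 0.348 -0.897 -0.273] z [ 0.168  0.346 -0.923] tilt 22.58276387770731 heading 64.1294414492015 sum 2.7282990269910283
```

```bash
cat > kin.py <<'E'
import numpy as np
from scipy.spatial.transform import Rotation as R
from scipy.optimize import least_squares
D=[([-1.288,.286,1.577,0,1.279,-.15],[.283,-.613,.231]),
([-.67132707,.90566891,.21766909,.00270879,2.00856741,1.51953148],[.74907,-.46543,.49355]),
([-.68171651,1.05079334,.21000232,.00541561,1.8459564,1.50971702],[.79789,-.51587,.36630]),
([-.675,.024,.493,.009,2.579,1.522],[.316,-.122,.921]),
([-.424,-.406,.687,-.021,2.807,1.769],[.056,.084,.943]),
([-.188,-.819,1.054,-.037,2.813,1.988],[-.126,.124,.847]),
([.079,-.896,1.095,-.104,2.813,2.189],[-.187,.078,.827]),
([-.294,-.895,1.013,.154,2.813,2.067],[-.165,.168,.84]),
([-.001,-.895,.892,.694,2.813,2.289],[-.264,.153,.854]),
([.504,-.895,.81,.759,2.813,2.513],[-.334,-.006,.859])]
QUAT=[[.977,.215,0,-.001],[.952,-.305,.005,.001],[.952,-.305,.017,.004],[.952,-.304,.022,.006],[.949,-.315,.027,.006],[.948,-.315,.047,0],[.947,-.314,.065,-.009],[.944,-.312,.102,-.028],[.986,-.012,.126,-.106],[.967,.161,.113,-.16]]
LO=np.array([-2.77,-.895,.212,-1.53,.24,-2.84]);HI=np.array([2.77,2.22,2.48,4.67,2.812,2.84])
def fk(q,k):
    h,a,e,b,L,y1,y2,d=k
    A=R.from_euler('Z',q[0]);p=np.array([0,y1,h]);
    B=R.from_euler('ZY',[q[0],q[1]]);C=R.from_euler('ZY',[q[0],q[1]+q[2]])
    W=C*R.from_euler('ZY',[q[3],q[4]]);T=W*R.from_euler('Z',q[5]+np.pi)
    pos=A.apply([d,y1,0])+[0,0,h]+B.apply([0,0,a])+C.apply([e,0,b])+W.apply([0,y2,L])
    return pos,T
def fit():
    f=lambda k:np.concatenate([fk(q,k)[0]-p for q,p in D])
    r=least_squares(f,[.3,.47,0,.56,.25,.1,0,0]);return r.x,np.abs(r.fun).max()
E
python3 - <<'E'
from kin import *
np.set_printoptions(precision=4,suppress=True)
k,e=fit();print(k,e);np.save('k.npy',k)
for (q,p),Q in zip(D,QUAT): print(fk(q,k)[0]-p,(fk(q,k)[1].inv()*R.from_quat(Q)).as_rotvec())
E
```

```text
[ 0.2398  0.4425  0.0202  0.573   0.249   0.1011 -0.0001  0.0001] 0.0005187534117850889
[ 0.0003  0.     -0.0001] [ 0.0015 -0.0009 -1.5712]
[-0.      0.0001  0.    ] [-0.0004  0.0009 -1.5696]
[0.     0.0001 0.    ] [-0.0004  0.     -1.5698]
[-0.0001  0.      0.0005] [-0.0003  0.0001 -1.5711]
[ 0.0003 -0.0005 -0.0004] [ 0.0017  0.0003 -1.572 ]
[ 0.     -0.0003 -0.0004] [-0.0004  0.0005 -1.57  ]
[-0.0004  0.0001  0.0001] [-0.0011  0.0003 -1.5703]
[ 0.0002  0.0003 -0.0002] [-0.0005 -0.0016 -1.5714]
[ 0.     -0.0003  0.0001] [ 0.      0.0001 -1.5714]
[-0.0002  0.0002  0.0003] [-0.     -0.0003 -1.5702]
```

```bash
sed -i 's/q\[5\]+np.pi)/q[5]+np.pi\/2)/' kin.py; cat > sim.py <<'E'
from kin import *
k=np.load('k.npy')
def call(q,rows,w,mode=0):
    p0,T0=fk(q,k)
    cp,cT=p0.copy(),T0
    for r in rows:
        tp=p0+.04*np.array(r[:3]);tT=R.from_euler('Z',np.radians(5*r[3]))*T0
        if mode==0: p,T=fk(q,k)       # step from actual
        else: p,T=cp,cT               # step from running reference
        d=tp-p;n=np.linalg.norm(d);d*=min(1,.0417/max(n,1e-9))
        rv=(tT*T.inv()).as_rotvec();m=np.linalg.norm(rv);rv*=min(1,np.radians(7.16)/max(m,1e-9))
        gp=p+d;gT=R.from_rotvec(rv)*T;cp,cT=gp,gT
        def f(x):
            P,O=fk(x,k);return np.concatenate([P-gp,w*(gT*O.inv()).as_rotvec(),1e-3*(x-q)])
        q=least_squares(f,np.clip(q,LO+1e-6,HI-1e-6),bounds=(LO,HI)).x
    return q
def info(q):
    p,T=fk(q,k);M=T.as_matrix();h=np.degrees(np.arctan2(*M[[1,0],2]));Y=np.degrees(np.arctan2(*M[[1,0],1]))
    return dict(q=np.round(q,3),p=p.round(3),tilt=round(np.degrees(np.arccos(-M[2,2])),1),off=round((h-Y-90+180)%360-180,1),yz=M[2,1].round(3),Y=round(Y,1))
E
cat > t.py <<'E'
from sim import *
S=[(4,6-1,[[ -.95*i,.43*i,0,0] for i in range(1,11)],1),(5,6,[[-26,5,12,0]]*10,1),(6,7,[[-34,30,22,0]]*10,2),(8,9,[[-25,-20,14,min(4,1.4*i)] for i in range(1,11)],1)]
for mode in(0,1):
  for w in(.15,.3,.6,1.2):
    print(mode,w)
    for a,b,rows,n in S:
        q=np.array(D[a][0])
        for _ in range(n): q=call(q,rows,w,mode)
        print('  ',info(q)['q'],info(q)['tilt'],'true',np.round(D[b][0],3),info(D[b][0])['tilt'])
E
time python3 t.py
python3 - <<'E'
import sys;sys.path.insert(0,'.')
from sim import *
# reachability of 40deg lean heading 0
for tgt in([.435,-.33,.02],[.66,.07,.085],[.5,.07,.2]):
  for lean in(25,40):
    T=R.from_euler('Y',-np.radians(lean))*R.from_matrix(np.array([[-1,0,0],[0,1,0],[0,0,-1.]])@np.diag([-1,-1,1.])) if 0 else None
    M=np.array([[ -np.cos(np.radians(lean)),0,np.sin(np.radians(lean))],[0,-1,0],[0,0,0]]);z=np.array([np.sin(np.radians(lean)),0,-np.cos(np.radians(lean))]);y=np.array([0,-1,0.]);x=np.cross(y,z);T=R.from_matrix(np.c_[x,y,z])
    best=min((least_squares(lambda x_:np.concatenate([fk(x_,k)[0]-tgt,.3*(T*fk(x_,k)[1].inv()).as_rotvec()]),s,bounds=(LO,HI)) for s in([-.5,.3,1.5,.5,1.,1.5],[0,.5,1.5,0,.8,1.5],[-.3,.8,1.5,-.5,.8,1.])),key=lambda r:r.cost)
    print(tgt,lean,best.x.round(3),best.cost)
E
```

```text
0 0.15
   [-0.215 -0.716  0.48   0.919  2.812  2.84 ] 29.1 true [-0.188 -0.819  1.054 -0.037  2.813  1.988] 5.4
   [-0.018 -0.719  0.212  0.77   2.812  2.84 ] 44.4 true [ 0.079 -0.896  1.095 -0.104  2.813  2.189] 7.6
   [-0.25  -0.895  0.212  1.273  2.121  2.84 ] 75.7 true [-0.294 -0.895  1.013  0.154  2.813  2.067] 12.2
   [ 0.544 -0.731  0.212  1.136  2.76   2.84 ] 43.3 true [ 0.504 -0.895  0.81   0.759  2.813  2.513] 22.6
0 0.3
   [-0.191 -0.813  0.963  0.138  2.812  2.154] 10.4 true [-0.188 -0.819  1.054 -0.037  2.813  1.988] 5.4
   [ 0.061 -0.895  0.929  0.204  2.812  2.466] 17.0 true [ 0.079 -0.896  1.095 -0.104  2.813  2.189] 7.6
   [-0.355 -0.895  0.676  1.027  2.812  2.84 ] 27.5 true [-0.294 -0.895  1.013  0.154  2.813  2.067] 12.2
   [ 0.496 -0.857  0.6    1.107  2.812  2.84 ] 28.6 true [ 0.504 -0.895  0.81   0.759  2.813  2.513] 22.6
0 0.6
   [ 0.015 -0.657  0.915 -0.067  2.812  2.163] 4.3 true [-0.188 -0.819  1.054 -0.037  2.813  1.988] 5.4
   [ 0.089 -0.895  1.098 -0.104  2.812  2.199] 7.4 true [ 0.079 -0.896  1.095 -0.104  2.813  2.189] 7.6
   [-0.277 -0.895  1.015  0.1
[... 2196 characters left out ...]
2.813  2.067] 12.2
   [ 0.428 -0.885  0.701  1.155  2.812  2.84 ] 25.0 true [ 0.504 -0.895  0.81   0.759  2.813  2.513] 22.6
[0.435, -0.33, 0.02] 25 [-1.004  0.173  2.21   0.661  0.62   0.048] 5.900593569000577e-25
[0.435, -0.33, 0.02] 40 [-1.114  0.184  2.295  1.165  0.679 -0.496] 5.3256818713179354e-30
[0.66, 0.07, 0.085] 25 [-0.056  0.235  1.978  0.05   0.493  1.476] 2.101354915828878e-28
[0.66, 0.07, 0.085] 40 [-0.071  0.181  2.087  0.246  0.24   1.275] 0.00017790069311008228
[0.5, 0.07, 0.2] 25 [-0.079 -0.309  2.268  0.049  0.748  1.463] 1.7433886947224482e-27
[0.5, 0.07, 0.2] 40 [-0.092 -0.426  2.417  0.134  0.459  1.38 ] 4.503257399770098e-28
real	0m13.688s
user	0m13.815s
sys	0m0.129s
```

```bash
nproc; cat > beam.py <<'E'
from sim import *
from multiprocessing import Pool
import sys,time
tgt=np.radians(34)
def g(q): 
    v=fk(q,k)[1].inv().apply([0,0,-1]);a=np.arctan2(np.hypot(v[0],v[1]),v[2]);n=np.hypot(v[0],v[1])+1e-9;return a*v[0]/n,a*v[1]/n
sg=np.sign(g(np.array(D[-1][0]))[0])
def score(q):
    gx,gy=g(q);return np.degrees(np.hypot(max(0,tgt-sg*gx),1.0*gy))
def run(a):
    q,path,c=a
    d,y=c[:3],c[3]
    rows=[[*d,np.sign(y)*min(abs(y),1.4*i)] for i in range(1,11)]
    try:n=call(q,rows,.6)
    except Exception: return None
    return n,path+[c]
if __name__=='__main__':
    import json
    from plant import ctrl
    q0=np.array(ctrl.get_state()['qpos']);q0=np.clip(q0,LO+1e-4,HI-1e-4);print(score(q0),np.degrees(g(q0)),sg)
    rng=np.random.default_rng(0);beam=[(q0,[])];t=time.time()
    N=int(sys.argv[1])
    with Pool() as P:
        for s in range(9):
            jobs=[]
            for q,p in beam:
                for _ in range(N):
                    d=rng.normal(size=3);d*=25/np.linalg.norm(d)
                    if p and rng.random()<.4: d=np.array(p[-1][:3])+rng.normal(size=3)*5
                    y=rng.choice([0,0,rng.integers(-8,9)])
                    jobs.append((q,p,[*map(int,d.round()),int(y)]))
            res=[r for r in P.map(run,jobs,chunksize=8) if r]
            res=[r for r in res if fk(r[0],k)[0][2]>.6]
            res.sort(key=lambda r:score(r[0]));beam=[];
            for r in res:
                if all(np.abs(r[0]-b[0]).max()>.1 for b in beam): beam.append(r)
                if len(beam)==8: break
            print(s,round(time.time()-t),[round(score(b[0]),1) for b in beam][:4],np.degrees(g(beam[0][0])).round(1),info(beam[0][0]),beam[0][1][-1],flush=True)
            if score(beam[0][0])<2 or time.time()-t>400: break
    print(json.dumps(beam[0][1]))
E
OMP_NUM_THREADS=1 timeout 560 python3 beam.py 60
```

```text
4
24.201521912249795 [-15.92596939  16.09481533] -1.0
0 4 [np.float64(21.7), np.float64(22.4), np.float64(22.6), np.float64(22.7)] [-18.8  15.5] {'q': array([-0.063, -0.895,  0.603,  2.24 ,  2.595,  2.84 ]), 'p': array([-0.493,  0.234,  0.844]), 'tilt': np.float64(24.4), 'off': np.float64(37.0), 'yz': np.float64(-0.263), 'Y': np.float64(-31.8)} [-20, 15, -5, 7]
1 25 [np.float64(18.4), np.float64(18.6), np.float64(18.6), np.float64(18.7)] [-21.9  13.9] {'q': array([-0.223, -0.895,  0.407,  2.493,  2.387,  2.84 ]), 'p': array([-0.57 ,  0.339,  0.808]), 'tilt': np.float64(25.9), 'off': np.float64(29.6), 'yz': np.float64(-0.234), 'Y': np.float64(-23.7)} [-18, 3, -17, 1]
2 46 [np.float64(12.2), np.float64(12.3), np.float64(13.3), np.float64(14.0)] [-28.1  10.6] {'q': array([-0.621, -0.895,  0.349,  2.278,  2.424,  2.84 ]), 'p': array([-0.372,  0.544,  0.801]), 'tilt': np.float64(30.1), 'off': np.float64(18.1), 'yz': np.float64(-0.177), 'Y': np.float64(-56.7)} [-7, 7, -13, -7]
3 69 [np.float64(7.3), np.float64(9.3), np.float64(9.7), np.float64(10.0)] [-32.6   7.2] {'q': array([-0.493, -0.8
[... 546 characters left out ...]
loat64(4.0), np.float64(4.1)] [-36.5   3.5] {'q': array([-0.334, -0.895,  0.216,  2.071,  2.492,  2.84 ]), 'p': array([-0.51 ,  0.424,  0.776]), 'tilt': np.float64(36.7), 'off': np.float64(4.4), 'yz': np.float64(-0.057), 'Y': np.float64(-50.8)} [-21, -4, -16, 0]
6 147 [np.float64(1.8), np.float64(2.1), np.float64(2.2), np.float64(2.2)] [-38.2   1.8] {'q': array([-0.17 , -0.895,  0.216,  1.955,  2.584,  2.84 ]), 'p': array([-0.549,  0.321,  0.78 ]), 'tilt': np.float64(38.3), 'off': np.float64(2.1), 'yz': np.float64(-0.03), 'Y': np.float64(-49.5)} [-11, -6, -15, 0]
[[-20, 15, -5, 7], [-18, 3, -17, 1], [-16, 2, -14, -1], [-17, 6, -18, -8], [-18, 3, -22, 0], [-21, -4, -16, 0], [-11, -6, -15, 0]]
```

servo_tool(
  increments=[
    [1,0.05,1.02,0,-1.4],
    [1,0.21,2.03,0,-2.8],
    [1,0.5,3,0,-4.2],
    [1,0.91,3.94,0,-5.6],
    [1,1.43,4.82,0,-7],
    [1,2.05,5.63,0,-8.4],
    [1,2.76,6.36,0,-9.8],
    [1,3.56,6.99,0,-11.2],
    [1,4.43,7.52,0,-12.6],
    [1,5.36,7.94,0,-14],
  ],
)

```text
time: 12.87
eef_pos: [-0.119, 0.3132, 0.8592]
tcp_rot: [0.883, -0.425, 0.186, -0.065]
contact_force: [-0.5, 0.8, -0.3]
opening: 1.0
```

```bash
python3 st.py; sed -i 's/\[2\]>.6\]/[2]>.6 and fk(r[0],k)[0][0]>-.3]/; s/score(beam\[0\]\[0\])<2 /score(beam[0][0])<1 /' beam.py; OMP_NUM_THREADS=1 timeout 570 python3 beam.py 110
```

```text
12.8667 [-0.723 -0.896  0.809  0.756  2.813  2.511] [-0.119  0.313  0.859] 1.0000897159283497 [-0.486  0.776 -0.31 ]
y [-0.727 -0.63  -0.273] z [ 0.383 -0.043 -0.923] tilt 22.698821713844627 heading -6.4441803245883635 sum 2.7260317182536022
24.1181421925016 [-16.03668965  16.09360942] -1.0
0 6 [np.float64(22.1), np.float64(22.1), np.float64(22.1), np.float64(22.2)] [-18.7  15.9] {'q': array([-0.914, -0.895,  0.653,  1.956,  2.681,  2.84 ]), 'p': array([-0.113,  0.48 ,  0.851]), 'tilt': np.float64(24.5), 'off': np.float64(37.7), 'yz': np.float64(-0.269), 'Y': np.float64(-97.4)} [-8, 24, 2, 8]
1 48 [np.float64(19.2), np.float64(19.2), np.float64(19.4), np.float64(19.4)] [-21.2  14.3] {'q': array([-1.363, -0.895,  0.482,  2.401,  2.471,  2.84 ]), 'p': array([0.081, 0.613, 0.825]), 'tilt': np.float64(25.6), 'off': np.float64(31.3), 'yz': np.float64(-0.241), 'Y': np.float64(-95.2)} [-5, 20, -14, 8]
2 87 [np.float64(12.2), np.float64(12.8), np.float64(13.3), np.float64(13.4)] [-29.5  11.3] {'q': array([-1.867, -0.895,  0.3  ,  2.319,  2.346,  2.84 ]), 'p': array([0.412, 0.556, 0.79 ]), 't
[... 1089 characters left out ...]
, np.float64(2.2)] [-36.9   1.8] {'q': array([-1.423, -0.895,  0.214,  2.027,  2.547,  2.84 ]), 'p': array([0.134, 0.635, 0.776]), 'tilt': np.float64(37.0), 'off': np.float64(2.2), 'yz': np.float64(-0.029), 'Y': np.float64(-116.9)} [-10, 7, -24, 0]
7 268 [np.float64(0.2), np.float64(0.4), np.float64(0.4), np.float64(0.6)] [-38.5   0.2] {'q': array([-1.263, -0.895,  0.213,  1.913,  2.639,  2.84 ]), 'p': array([0.027, 0.622, 0.779]), 'tilt': np.float64(38.5), 'off': np.float64(0.3), 'yz': np.float64(-0.004), 'Y': np.float64(-115.9)} [-14, 10, -24, 0]
[[11, 22, -4, 0], [-5, 20, -14, 8], [-6, 20, -21, 0], [-1, 18, -23, -8], [-3, 14, -17, 0], [-11, 5, -22, 0], [-10, 7, -24, 0], [-14, 10, -24, 0]]
```

servo_tool(
  increments=[
    [1,11,22,-4,0],
    [1,11,22,-4,0],
    [1,11,22,-4,0],
    [1,11,22,-4,0],
    [1,11,22,-4,0],
    [1,11,22,-4,0],
    [1,11,22,-4,0],
    [1,11,22,-4,0],
    [1,11,22,-4,0],
    [1,11,22,-4,0],
  ],
)

```text
time: 13.7
eef_pos: [0.0854, 0.4432, 0.8527]
tcp_rot: [0.885, -0.417, 0.2, -0.054]
contact_force: [-0.4, -0.3, 0.3]
opening: 1.0
```

servo_tool(
  increments=[
    [1,-5,20,-14,1.4],
    [1,-5,20,-14,2.8],
    [1,-5,20,-14,4.2],
    [1,-5,20,-14,5.6],
    [1,-5,20,-14,7],
    [1,-5,20,-14,8],
    [1,-5,20,-14,8],
    [1,-5,20,-14,8],
    [1,-5,20,-14,8],
    [1,-5,20,-14,8],
  ],
)

```text
time: 14.53
eef_pos: [0.0803, 0.6119, 0.8249]
tcp_rot: [0.973, -0.068, 0.193, -0.109]
contact_force: [0.2, -1.0, -0.1]
opening: 0.999
```

servo_tool(
  increments=[
    [1,-6,20,-21,0],
    [1,-6,20,-21,0],
    [1,-6,20,-21,0],
    [1,-6,20,-21,0],
    [1,-6,20,-21,0],
    [1,-6,20,-21,0],
    [1,-6,20,-21,0],
    [1,-6,20,-21,0],
    [1,-6,20,-21,0],
    [1,-6,20,-21,0],
  ],
)

```text
time: 15.37
eef_pos: [0.16, 0.708, 0.7746]
tcp_rot: [0.971, -0.038, 0.213, -0.097]
contact_force: [0.5, -0.2, 0.7]
opening: 1.001
```

servo_tool(
  increments=[
    [1,-1,18,-23,-1.4],
    [1,-1,18,-23,-2.8],
    [1,-1,18,-23,-4.2],
    [1,-1,18,-23,-5.6],
    [1,-1,18,-23,-7],
    [1,-1,18,-23,-8],
    [1,-1,18,-23,-8],
    [1,-1,18,-23,-8],
    [1,-1,18,-23,-8],
    [1,-1,18,-23,-8],
  ],
)

```text
time: 16.2
eef_pos: [0.2891, 0.5939, 0.7887]
tcp_rot: [0.916, -0.282, 0.285, 0.026]
contact_force: [0.6, -0.1, 0.5]
opening: 0.997
```

```bash
python3 st.py
```

```text
16.2 [-1.665 -0.896  0.283  2.159  2.459  2.838] [0.289 0.594 0.789] 0.9968480038600239 [ 0.552 -0.147  0.527]
y [-0.532 -0.839 -0.113] z [ 0.507 -0.209 -0.836] tilt 33.2603124850405 heading -22.37319195102521 sum 1.846167919855601
```

servo_tool(
  increments=[
    [1,-3,14,-17,0],
    [1,-3,14,-17,0],
    [1,-3,14,-17,0],
    [1,-3,14,-17,0],
    [1,-3,14,-17,0],
    [1,-3,14,-17,0],
    [1,-3,14,-17,0],
    [1,-3,14,-17,0],
    [1,-3,14,-17,0],
    [1,-3,14,-17,0],
  ],
)

```text
time: 17.03
eef_pos: [0.3046, 0.6205, 0.7689]
tcp_rot: [0.918, -0.26, 0.297, 0.04]
contact_force: [0.3, -0.7, -0.7]
opening: 1.0
```

servo_tool(
  increments=[
    [1,-11,5,-22,0],
    [1,-11,5,-22,0],
    [1,-11,5,-22,0],
    [1,-11,5,-22,0],
    [1,-11,5,-22,0],
    [1,-11,5,-22,0],
    [1,-11,5,-22,0],
    [1,-11,5,-22,0],
    [1,-11,5,-22,0],
    [1,-11,5,-22,0],
  ],
)

```text
time: 17.87
eef_pos: [0.208, 0.6318, 0.7731]
tcp_rot: [0.918, -0.244, 0.307, 0.057]
contact_force: [0.4, 0.3, -0.0]
opening: 1.002
```

servo_tool(
  increments=[
    [1,-10,7,-24,0],
    [1,-10,7,-24,0],
    [1,-10,7,-24,0],
    [1,-10,7,-24,0],
    [1,-10,7,-24,0],
    [1,-10,7,-24,0],
    [1,-10,7,-24,0],
    [1,-10,7,-24,0],
    [1,-10,7,-24,0],
    [1,-10,7,-24,0],
  ],
)

```text
time: 18.7
eef_pos: [0.1232, 0.6314, 0.7763]
tcp_rot: [0.918, -0.232, 0.315, 0.068]
contact_force: [0.7, -0.1, 0.3]
opening: 0.999
```

servo_tool(
  increments=[
    [1,-14,10,-24,0],
    [1,-14,10,-24,0],
    [1,-14,10,-24,0],
    [1,-14,10,-24,0],
    [1,-14,10,-24,0],
    [1,-14,10,-24,0],
    [1,-14,10,-24,0],
    [1,-14,10,-24,0],
    [1,-14,10,-24,0],
    [1,-14,10,-24,0],
  ],
)

```text
time: 19.53
eef_pos: [0.0115, 0.6154, 0.7804]
tcp_rot: [0.916, -0.22, 0.325, 0.079]
contact_force: [-0.0, 0.5, 0.4]
opening: 0.999
```

```bash
python3 st.py; cat > m1.py <<'E'
from h import *
np.set_printoptions(precision=4,suppress=True)
P={n:ctrl.read_camera(n) for n in("side","top")}
import pickle;pickle.dump(P,open("P.pkl","wb"))
for n,p in P.items():
    for rc0 in [proj(p,[.435,-.33,.01]),proj(p,[.668,.07,.058])]:
        print(n,np.round(rc0))
r0,c0=map(int,proj(P["top"],[.435,-.33,.01]));save(P["top"],"t_ream.png",(r0-35,r0+35,c0-45,c0+45),8)
r0,c0=map(int,proj(P["top"],[.668,.07,.058]));a=P["top"]["frame"][100:215,225:345]
r1,c1=map(int,proj(P["side"],[.668,.02,.1]));b=P["side"]["frame"][160:310,190:330]
A=cv2.resize(a,(0,0),fx=4,fy=4,interpolation=cv2.INTER_CUBIC);B=cv2.resize(b,(0,0),fx=2.28,fy=3.0667,interpolation=cv2.INTER_CUBIC)
H=np.hstack([A,B]);H=H[:, :800];cv2.imwrite("pics/press_crops.png",H[...,::-1]);print(H.shape,(r0,c0))
for q in["square_reamer","press","seat_floor","handle"]:
    for n in P:
        for d in ctrl.landmark_of(P[n],q)[:5]: print(q,n,d["conf"].__round__(2),np.round(d["centre"],1),at_z(P[n],d["centre"],{"seat_floor":.062,"handle":.327}.get(q,0)))
        if q!="handle":
            for d in ctrl.masks_of(P[n],q)[:5]: print('  mask',n,round(d["conf"],2),d["extent"],d["region"].sum())
E
python3 m1.py
```

```text
19.5333 [-1.241 -0.896  0.211  1.877  2.664  2.838] [0.011 0.615 0.78 ] 0.9992373164529592 [-0.032  0.502  0.361]
y [-0.455 -0.891  0.002] z [ 0.561 -0.288 -0.776] tilt 39.13462790972174 heading -27.174986025560745 sum 1.979941354295622
side [196. 342.]
side [267. 270.]
top [230. 378.]
top [173. 275.]
(460, 799, 3) (173, 274)
square_reamer side 0.85 [225.8 372.8] [ 0.318  -0.1822  0.    ]
square_reamer side 0.83 [156.6 374. ] [ 0.2967 -0.5913  0.    ]
square_reamer side 0.82 [186.7 389. ] [ 0.2439 -0.4     0.    ]
square_reamer side 0.65 [269.1 270. ] [0.6772 0.033  0.    ]
square_reamer side 0.63 [198.4 341.6] [ 0.4355 -0.3242  0.    ]
  mask side 0.89 [361.1, 214.0, 383.9, 234.2] 533
  mask side 0.69 [276.2, 160.8, 319.7, 196.2] 372
  mask side 0.68 [327.4, 187.6, 352.8, 207.8] 493
  mask side 0.68 [373.2, 176.6, 405.2, 198.9] 458
  mask side 0.57 [362.1, 144.5, 385.7, 165.9] 405
square_reamer top 0.97 [259.9 344.3] [ 0.3235 -0.1943  0.    ]
square_reamer top 0.91 [278.3 395.3] [ 0.2476 -0.39    0.    ]
square_reamer top 0.67 [175.9 275.3] [0.671  0.0753 0.    ]
square_reamer top 0
[... 398 characters left out ...]
    ]
press side 0.38 [199.6 341.3] [ 0.4366 -0.3173  0.    ]
press top 0.69 [178.9 275.1] [0.6584 0.0762 0.    ]
press top 0.24 [185.6 380.4] [ 0.6176 -0.3523  0.    ]
  mask top 0.68 [240.7, 104.9, 334.1, 198.5] 4649
  mask top 0.65 [201.2, 155.7, 217.5, 170.6] 225
seat_floor side 0.65 [269.2 269.3] [0.669  0.0801 0.062 ]
  mask side 0.67 [245.4, 252.0, 294.5, 289.6] 1401
  mask side 0.3 [205.8, 163.2, 319.5, 300.1] 8045
seat_floor top 0.69 [174.3 274.6] [0.6625 0.0702 0.062 ]
seat_floor top 0.27 [234.2 215.2] [0.4335 0.3002 0.062 ]
  mask top 0.98 [259.9, 158.4, 293.4, 191.1] 823
handle side 0.84 [175.  320.1] [ 0.5101 -0.0888  0.327 ]
handle side 0.45 [277.1 272.5] [0.6132 0.3035 0.327 ]
```

View pics/press_crops.png

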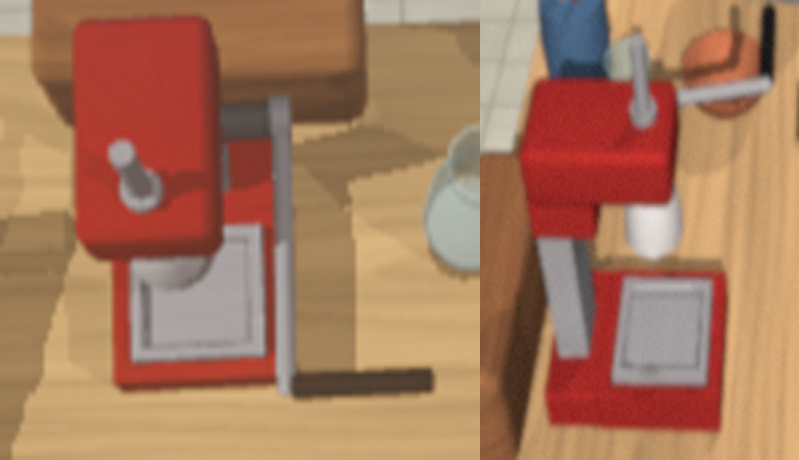

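View pics/t_ream.png

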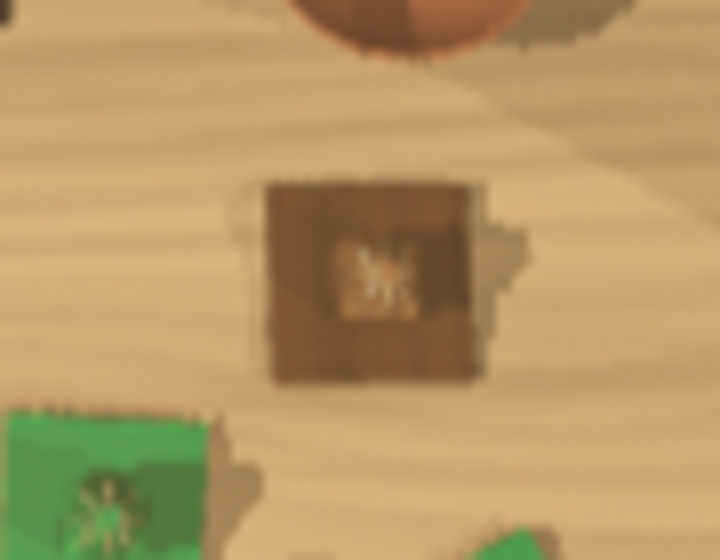

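```bash
cat > m2.py <<'E'
from h import *
import pickle
np.set_printoptions(precision=4,suppress=True)
P=pickle.load(open("P.pkl","rb"))
t=P["top"];s=P["side"]
def ang(a,b): return np.degrees(np.arctan2(*(b-a)[[1,0]]))
r0,c0=map(int,proj(t,[.435,-.33,.01]))
C=[at_z(t,((y+.5)/8-.5+r0-35,(x+.5)/8-.5+c0-45),.01) for x,y in[(267,185),(470,185),(480,382),(272,382)]]
print("ream",np.mean(C,0),[round(ang(C[i],C[(i+1)%4]),1) for i in range(4)],[round(np.linalg.norm(C[i]-C[(i+1)%4]),3) for i in range(4)])
# dark-brown segmentation
f=t["frame"][r0-25:r0+25,c0-25:c0+25];hsv=cv2.cvtColor(f,cv2.COLOR_RGB2HSV);print(hsv[25,15],hsv[5,5])
m=((hsv[...,2]<150)&(hsv[...,1]>90)&(hsv[...,0]<20)).astype(np.uint8)
n,l,st,_=cv2.connectedComponentsWithStats(m);i=l[25,15];print("area",st[i])
cn=cv2.findContours((l==i).astype(np.uint8),0,2)[0][0];R_=cv2.minAreaRect(cn);B=cv2.boxPoints(R_)
W=[at_z(t,(y+r0-25,x+c0-25),.01) for x,y in B];print("rect",R_,np.mean(W,0),[round(ang(W[i],W[(i+1)%4]),1) for i in range(4)])
fs=lambda x,y:at_z(s,((y+.5)/3.0667-.5+160,(x-480+.5)/2.28-.5+190),.072)
S=[fs(*c) for c in[(625,277),(712,280),(706,385),(613,382)]]
print("seat side",np.mean(S,0),[round(ang(S[i],S[(i+1)%4]),1) for i in range(4)],[round(np.linalg.norm(S[i]-S[(i+1)%4]),3) for i in range(4)])
ft=lambda x,y,z=.072:at_z(t,((y+.5)/4-.5+100,(x+.5)/4-.5+225),z)
a,b,c=ft(132,362),ft(266,355),ft(263,225);print("seat top",a,b,c,(a+c)/2,ang(a,b),ang(b,c),np.linalg.norm(a-b),np.linalg.norm(b-c))
a,b=ft(115,387,.058),ft(275,380,.058);print("base front",a,b,ang(a,b),np.linalg.norm(a-b))
E
python3 m2.py
cat > path.py <<'E'
from sim import *
E
```

```text
ream [ 0.437  -0.3316  0.01  ] [np.float64(-91.6), np.float64(179.5), np.float64(88.5), np.float64(-1.3)] [np.float64(0.101), np.float64(0.097), np.float64(0.102), np.float64(0.098)]
[ 14 145 120] [ 18 110 202]
area [ 13  13  27  25 588]
rect ((26.0, 25.0), (24.0, 26.0), 90.0) [ 0.437  -0.3313  0.01  ] [np.float64(-91.6), np.float64(176.6), np.float64(88.5), np.float64(-2.7)]
seat side [0.6646 0.0788 0.072 ] [np.float64(-179.5), np.float64(91.5), np.float64(0.7), np.float64(-88.5)] [np.float64(0.128), np.float64(0.138), np.float64(0.128), np.float64(0.138)]
seat top [0.599  0.1353 0.072 ] [0.6021 0.0052 0.072 ] [0.7325 0.0062 0.072 ] [0.6657 0.0707 0.072 ] -88.64455949205163 0.43972571862861737 0.13014743595198155 0.1303745058164912
base front [0.5775 0.1544 0.058 ] [ 0.5798 -0.0021  0.058 ] -89.12796051832768 0.15651890077826458
```

```bash
cat > path.py <<'E'
from sim import *
import itertools
from plant import ctrl
q0=np.array(ctrl.get_state()['qpos'])
def rows_to(p0,p1,yaw):
    d=(np.array(p1)-p0)/.04;n=max(1,int(np.ceil(np.linalg.norm(d)/1.04)),int(np.ceil(abs(yaw)/1.4)))
    n=-(-n//10)*10
    return [[*(d*i/n),yaw*i/n] for i in range(1,n+1)]
def sim(wps,v=False):
    q=q0.copy();N=0;mx=0
    for wp,yaw in wps:
        p,T=fk(q,k);R0=rows_to(p,wp,yaw)
        for i in range(0,len(R0),10):
            # rows relative to each call's start
            base=np.array([0,0,0,0]) if i==0 else np.array(R0[i-1])
            for r in (np.array(R0[i:i+10])-base)[:0]: pass
            qn=call(q,[list(np.array(r)-base) for r in R0[i:i+10]],.6);mx=max(mx,np.abs(qn-q).max());q=qn
            N+=1
            if v: print(N,info(q))
    return q,N,mx
if __name__=='__main__':
    best=[]
    for A in [[.1,.15,.85],[.12,.1,.9],[.2,.1,.8],[.05,.1,.9],[.25,.2,.75],[.0,.2,.85]]:
        for y1 in(0,2.6,5.2,-6):
            w=[(A,y1),([.3,-.2,.5],5.2-y1),([.449,-.331,.14],0)]
            q,N,mx=sim(w);i=info(q);print(A,y1,N,i['p'],i['tilt'],i['yz'],i['Y'],i['q'])
E
OMP_NUM_THREADS=1 timeout 300 python3 path.py
```

```text
[0.1, 0.15, 0.85] 0 6 [ 0.449 -0.331  0.14 ] 37.5 0.023 -92.0 [-1.057 -0.074  2.252  0.836  0.758 -0.025]
[0.1, 0.15, 0.85] 2.6 6 [ 0.449 -0.331  0.14 ] 37.4 0.021 -91.9 [-1.056 -0.073  2.251  0.833  0.76  -0.023]
[0.1, 0.15, 0.85] 5.2 6 [ 0.449 -0.331  0.14 ] 37.4 0.02 -91.8 [-1.057 -0.073  2.25   0.832  0.763 -0.022]
[0.1, 0.15, 0.85] -6 6 [ 0.449 -0.331  0.14 ] 38.3 0.014 -91.6 [-1.065 -0.071  2.254  0.86   0.771 -0.052]
[0.12, 0.1, 0.9] 0 6 [ 0.449 -0.331  0.14 ] 37.3 0.013 -91.6 [-1.058 -0.069  2.246  0.829  0.772 -0.021]
[0.12, 0.1, 0.9] 2.6 6 [ 0.449 -0.331  0.14 ] 37.4 0.011 -91.4 [-1.06  -0.068  2.245  0.831  0.776 -0.024]
[0.12, 0.1, 0.9] 5.2 6 [ 0.449 -0.331  0.14 ] 37.5 0.01 -91.4 [-1.061 -0.067  2.246  0.834  0.777 -0.028]
[0.12, 0.1, 0.9] -6 6 [ 0.449 -0.331  0.14 ] 37.8 0.017 -91.7 [-1.061 -0.071  2.251  0.843  0.768 -0.035]
[0.2, 0.1, 0.8] 0 6 [ 0.449 -0.331  0.14 ] 37.3 0.013 -91.6 [-1.059 -0.069  2.246  0.831  0.772 -0.023]
[0.2, 0.1, 0.8] 2.6 6 [ 0.449 -0.331  0.14 ] 37.2 0.01 -91.4 [-1.059 -0.067  2.243  0.825  0.777 -0.019]
[0.2, 0.1, 0.8] 5.2 6 [ 0.449 -0.331  0
[... 750 characters left out ...]
 37.6 0.006 -91.3 [-1.063 -0.066  2.245  0.838  0.782 -0.032]
[0.25, 0.2, 0.75] 5.2 6 [ 0.449 -0.331  0.14 ] 37.4 0.006 -91.2 [-1.062 -0.065  2.243  0.832  0.782 -0.026]
[0.25, 0.2, 0.75] -6 6 [ 0.449 -0.331  0.14 ] 37.2 0.003 -91.1 [-1.062 -0.063  2.24   0.827  0.787 -0.022]
[0.0, 0.2, 0.85] 0 6 [ 0.449 -0.331  0.14 ] 38.0 0.02 -91.9 [-1.061 -0.074  2.255  0.85   0.762 -0.04 ]
[0.0, 0.2, 0.85] 2.6 6 [ 0.449 -0.331  0.14 ] 37.7 0.025 -92.1 [-1.056 -0.076  2.255  0.84   0.754 -0.028]
[0.0, 0.2, 0.85] 5.2 6 [ 0.456 -0.328  0.153] 37.4 0.032 -92.4 [-1.033 -0.094  2.242  0.806  0.753  0.031]
[0.0, 0.2, 0.85] -6 6 [ 0.449 -0.331  0.14 ] 38.6 0.006 -91.2 [-1.07  -0.066  2.251  0.867  0.785 -0.062]
```

servo_tool(
  increments=[
    [1,0.5,-0.87,-0.06,0.3],
    [1,1,-1.74,-0.12,0.6],
    [1,1.5,-2.6,-0.18,0.9],
    [1,2,-3.5,-0.24,1.2],
    [1,2.5,-4.35,-0.3,1.5],
    [1,3,-5.2,-0.36,1.8],
    [1,3.5,-6.1,-0.42,2],
    [1,4,-7,-0.48,2.2],
    [1,4.5,-7.8,-0.54,2.4],
    [1,5,-8.7,-0.6,2.6],
  ],
)

```text
time: 21.17
eef_pos: [0.1484, 0.4088, 0.8878]
tcp_rot: [0.937, -0.115, 0.327, 0.042]
contact_force: [0.2, 0.2, 1.0]
opening: 1.002
```

```bash
python3 st.py
```

```text
21.1667 [-1.339 -0.896  0.702  1.334  2.539  1.87 ] [0.148 0.409 0.888] 1.001561685730771 [0.165 0.205 1.032]
y [-0.243 -0.97   0.004] z [ 0.603 -0.155 -0.783] tilt 38.489979455638114 heading -14.392333505214864 sum 2.344864051235931
```

servo_tool(
  increments=[
    [1,0.2,-0.9,-0.1,0.3],
    [1,0.4,-1.8,-0.2,0.6],
    [1,0.5,-2.7,-0.4,0.9],
    [1,0.7,-3.6,-0.6,1.2],
    [1,0.9,-4.5,-0.9,1.5],
    [1,1.1,-5.4,-1.2,1.8],
    [1,1.3,-6.3,-1.5,2.1],
    [1,1.4,-7.2,-1.8,2.4],
    [1,1.6,-8.1,-2,2.6],
    [1,1.8,-9,-2.2,2.6],
  ],
)

```text
time: 22.0
eef_pos: [0.2285, 0.0623, 0.7987]
tcp_rot: [0.945, -0.01, 0.326, 0.008]
contact_force: [-1.3, -1.0, 1.5]
opening: 0.999
```

```bash
python3 st.py
```

```text
22.0 [-0.84  -0.858  1.446  0.511  2.003  1.101] [0.228 0.062 0.799] 0.9985324077736966 [-1.264 -0.984  1.484]
y [-0.024 -1.     0.008] z [ 0.616 -0.021 -0.788] tilt 38.03876345158159 heading -1.9632175301272885 sum 2.5907017045683243
```

servo_tool(
  increments=[
    [1,0.28,-0.49,-0.82,0],
    [1,0.56,-0.98,-1.64,0],
    [1,0.84,-1.47,-2.46,0],
    [1,1.12,-1.96,-3.28,0],
    [1,1.4,-2.45,-4.1,0],
    [1,1.68,-2.94,-4.92,0],
    [1,1.96,-3.43,-5.74,0],
    [1,2.24,-3.92,-6.56,0],
    [1,2.52,-4.41,-7.38,0.1],
    [1,2.8,-4.9,-8.2,0.1],
  ],
)

```text
time: 22.83
eef_pos: [0.3421, -0.1306, 0.4823]
tcp_rot: [0.946, -0.006, 0.325, 0.005]
contact_force: [-0.6, -0.5, -1.1]
opening: 0.995
```

```bash
python3 st.py
```

```text
22.8333 [-1.051 -0.894  2.143  0.555  1.52   0.611] [ 0.342 -0.131  0.482] 0.9953939462444525 [-0.647 -0.471 -1.087]
y [-0.015 -1.     0.005] z [ 0.614 -0.013 -0.789] tilt 37.875184126604 heading -1.231064419903013 sum 2.769447118372708
```

servo_tool(
  increments=[
    [1,0.27,-0.5,-0.87,0],
    [1,0.54,-1,-1.74,0],
    [1,0.81,-1.5,-2.6,0],
    [1,1.1,-2,-3.5,0],
    [1,1.35,-2.5,-4.35,0],
    [1,1.6,-3,-5.2,0],
    [1,1.9,-3.5,-6.1,0],
    [1,2.2,-4,-7,0],
    [1,2.5,-4.5,-7.8,0],
    [1,2.72,-5,-8.6,0],
  ],
)

```text
time: 23.67
eef_pos: [0.4508, -0.3301, 0.1345]
tcp_rot: [0.946, -0.006, 0.323, 0.004]
contact_force: [-0.0, -0.8, 1.1]
opening: 1.005
```

```bash
python3 st.py; python3 -c "
from h import *
p=ctrl.read_camera('top');save(p,'top1.png',(150,320,270,470),4)"
```

```text
23.6667 [-1.062 -0.048  2.243  0.853  0.779 -0.054] [ 0.451 -0.33   0.135] 1.0046273656510185 [-0.016 -0.85   1.106]
y [-0.014 -1.     0.003] z [ 0.612 -0.011 -0.791] tilt 37.74211264479458 heading -1.0216079256740564 sum 2.973538151266969
```

View pics/top1.png

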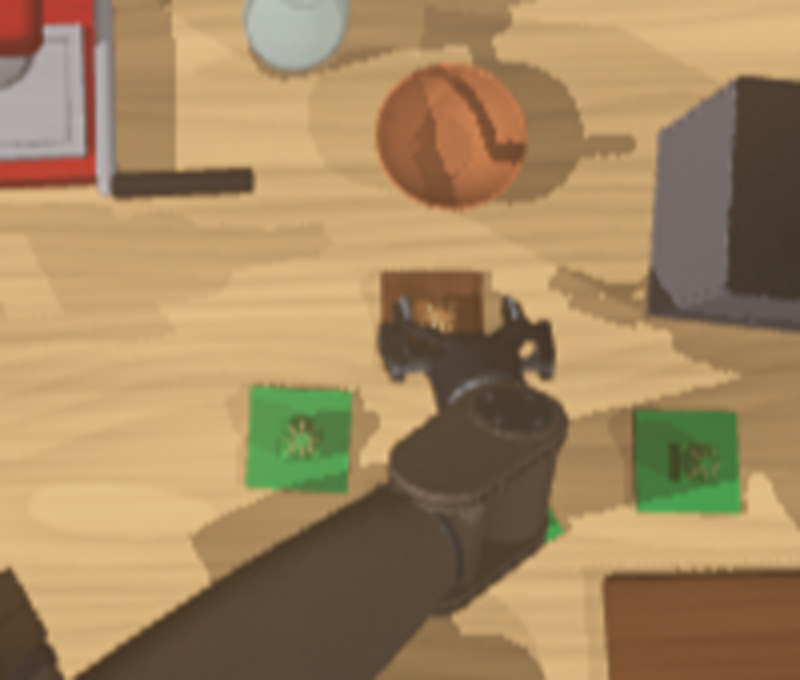

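servo_tool(
  increments=[
    [1,0,0,-0.6,0],
    [1,0,0,-1.2,0],
    [1,0,0,-1.8,0],
    [1,0,0,-2.4,0],
    [1,0,0,-2.7,0],
    [1,0,0,-2.82,0],
    [0,0,0,-2.82,0],
    [0,0,0,-2.82,0],
    [0,0,0,-2.82,0],
    [0,0,0,-2.82,0],
  ],
  grip_force=50,
)

```text
time: 24.55
eef_pos: [0.4504, -0.3331, 0.0135]
tcp_rot: [0.947, -0.01, 0.32, -0.0]
contact_force: [-6.6, 10.6, 20.2]
opening: 0.454
```

```bash
python3 st.py
```

```text
24.55 [-1.065  0.217  2.254  1.114  0.629 -0.394] [ 0.45  -0.333  0.014] 0.45444497481258406 [-6.637 10.611 20.159]
y [-0.019 -1.    -0.007] z [ 0.607 -0.006 -0.795] tilt 37.3740512184078 heading -0.5618903012466475 sum 3.0998364311009623
```

servo_tool(
  increments=[
    [0,0,0,0.6,0],
    [0,0,0,1.4,0],
    [0,-0.2,0.3,2.2,0],
    [0,-0.4,0.9,2.9,0],
    [0,-0.6,1.7,3.4,0],
    [0,-0.8,2.6,3.6,0],
    [0,-0.9,3.5,3.7,0],
    [0,-1,4.4,3.7,0],
    [0,-1,5.3,3.7,0],
    [0,-1,6.2,3.7,0],
  ],
)

```text
time: 25.38
eef_pos: [0.4468, -0.1128, 0.1799]
tcp_rot: [0.95, -0.008, 0.312, -0.003]
contact_force: [0.5, 0.4, -3.9]
opening: 0.441
```

```bash
python3 st.py
```

```text
25.3833 [-0.682 -0.502  2.485  0.593  0.731  0.544] [ 0.447 -0.113  0.18 ] 0.44068212369195797 [ 0.461  0.449 -3.856]
y [-0.014 -1.    -0.01 ] z [ 0.593 -0.    -0.805] tilt 36.37003594452834 heading -0.03765937542367404 sum 2.7136300455116853
```

servo_tool(
  increments=[
    [0,0.4,0.6,0,0],
    [0,0.6,1.2,0,0],
    [0,0.7,1.9,0,0],
    [0,0.7,2.6,0,0],
    [0,0.7,3.3,0,0.1],
    [0,0.7,3.9,0,0.2],
    [0,0.7,4.3,0,0.2],
    [0,0.7,4.6,0,0.2],
    [0,0.7,4.62,0,0.2],
    [0,0.7,4.62,0,0.2],
  ],
)

```text
time: 26.22
eef_pos: [0.4738, 0.0729, 0.1795]
tcp_rot: [0.95, 0.001, 0.311, -0.006]
contact_force: [-0.2, -0.3, -3.0]
opening: 0.439
```

```bash
python3 st.py; python3 -c "
from h import *
import numpy as np
a=ctrl.read_camera('top');b=ctrl.read_camera('side')
A=cv2.resize(a['frame'][100:260,215:345],None,fx=3,fy=3,interpolation=2);B=cv2.resize(b['frame'][150:310,200:335],None,fx=3,fy=3,interpolation=2)
cv2.imwrite('pics/c2.png',np.hstack([A,B])[...,::-1])"
```

```text
26.2167 [-0.096 -0.451  2.454  0.138  0.512  1.374] [0.474 0.073 0.179] 0.4387448753944854 [-0.176 -0.312 -2.999]
y [ 0.006 -1.    -0.01 ] z [ 0.592  0.011 -0.806] tilt 36.27868891951524 heading 1.088447335694589 sum 2.5156487270975703
```

View pics/c2.png

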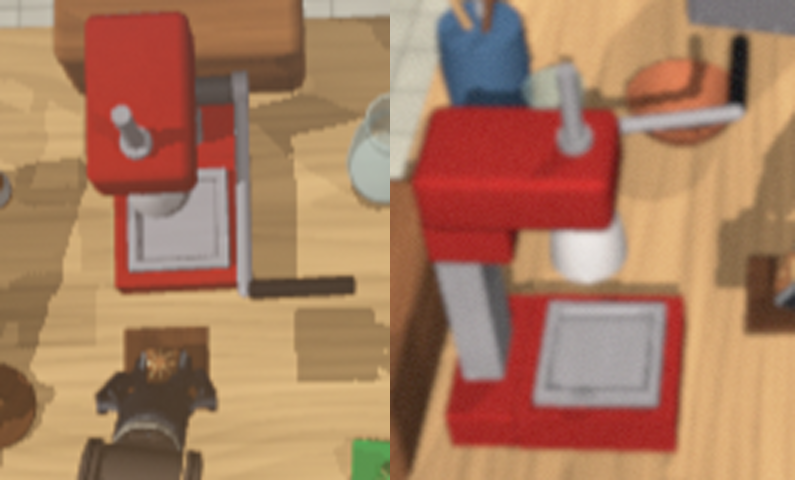

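```bash
python3 -c "
from h import *
np.set_printoptions(precision=4,suppress=True)
t=ctrl.read_camera('top')
f=lambda x,y,z:at_z(t,((y+.5)/3-.5+100,(x+.5)/3-.5+215),z)
for z in(.172,.178):
    a,b=f(125,328,z),f(209,328,z);print(a,b,np.linalg.norm(a-b))
a,b,c,d=f(127,271,.072),f(229,266,.072),f(226,168,.072),f(0,0,.072);print(a,b,c,(a+c)/2,np.linalg.norm(a-b),np.linalg.norm(b-c))
"
```

```text
[0.5103 0.1222 0.172 ] [0.5075 0.0223 0.172 ] 0.09995733017100115
[0.5094 0.1211 0.178 ] [0.5066 0.0217 0.178 ] 0.09948525732111743
[0.5996 0.1377 0.072 ] [0.6023 0.0057 0.072 ] [0.7334 0.0076 0.072 ] [0.6665 0.0727 0.072 ] 0.1320860905459993 0.13110067632642888
```

```bash
cat > edge.py <<'E'
from h import *
def hedge(t,c0,c1,r0,r1,z,ch=0):
    g=t['frame'].astype(float)[...,ch];pts=[]
    for c in range(c0,c1):
        d=np.abs(np.diff(g[r0:r1,c]));i=np.argmax(d);w=d[max(0,i-1):i+2];rr=np.arange(max(0,i-1),max(0,i-1)+len(w));pts.append((c,r0+.5+(w*rr).sum()/w.sum()))
    P=np.array(pts);a=np.polyfit(P[:,0],P[:,1],1);res=P[:,1]-np.polyval(a,P[:,0]);k=np.abs(res)<.6;a=np.polyfit(P[k,0],P[k,1],1)
    A,B=at_z(t,(np.polyval(a,c0),c0),z),at_z(t,(np.polyval(a,c1),c1),z)
    return np.degrees(np.arctan2(*(B-A)[[1,0]])).round(2)+90,A.round(4),B.round(4),k.sum(),len(k),P[:,1].round(1)
if __name__=='__main__':
    t=ctrl.read_camera('top')
    print('reamer far edge',hedge(t,259,283,205,214,.175))
    print('seat front edge',hedge(t,260,289,186,193,.072,1))
    print('base front edge',hedge(t,257,290,192,199,.058,2))
    print('head front',hedge(t,247,276,158,167,.345,0))
E
python3 edge.py
```

```text
reamer far edge (np.float64(0.030000000000001137), array([0.5106, 0.1122, 0.175 ]), array([0.5107, 0.0267, 0.175 ]), np.int64(24), 24, array([208.7, 208.7, 208.7, 208.5, 208.5, 208.5, 208.5, 208.5, 208.5,
       208.5, 208.5, 208.4, 208.4, 208.4, 208.5, 208.4, 208.4, 208.4,
       208.4, 208.3, 208.1, 207.7, 207.7, 208.1]))
seat front edge (np.float64(1.0499999999999972), array([0.5997, 0.1261, 0.072 ]), array([0.6018, 0.0134, 0.072 ]), np.int64(29), 29, array([189.8, 189.8, 189.7, 189.7, 189.6, 189.6, 189.6, 189.6, 189.6,
       189.5, 189.4, 189.4, 189.4, 189.4, 189.3, 189.2, 189.2, 189.2,
       189.2, 189.2, 188.8, 188.7, 188.7, 188.7, 188.7, 188.6, 188.6,
       188.6, 188.6]))
base front edge (np.float64(0.01999999999999602), array([0.5734, 0.1402, 0.058 ]), array([0.5735, 0.0112, 0.058 ]), np.int64(33), 33, array([197.3, 197.3, 197.2, 197.1, 197.1, 197.1, 197.2, 197.1, 197. ,
       197. , 197. , 197. , 197. , 196.8, 196.8, 196.8, 196.8, 196.8,
       196.8, 196.7, 196.7, 196.7, 196.7, 196.7, 196.6, 196.5, 196.5,
       196.5, 196.5, 196.5, 196.3, 196.3, 196.3]))
head front (np.float64(0.01999999999999602), array([0.6253, 0.1205, 0.345 ]), array([0.6254, 0.0292, 0.345 ]), np.int64(6), 29, array([163.3, 163.8, 164.5, 164.8, 164.9, 164.8, 164.7, 164.7, 164.8,
       164.8, 164.8, 164.4, 164.5, 164.4, 164.5, 164.7, 164.5, 164.6,
       164.6, 164.6, 164.5, 159.5, 159.4, 159.4, 159.3, 159.3, 159.3,
       159.3, 159. ]))
```

servo_tool(
  increments=[
    [0,0.6,0,-0.5,0],
    [0,1.2,0,-1,0],
    [0,1.9,0,-1.5,0],
    [0,2.5,0,-1.9,0],
    [0,3.1,0,-2.1,0.1],
    [0,3.6,0,-2.2,0.1],
    [0,4,0,-2.2,0.1],
    [0,4.2,0,-2.2,0.1],
    [0,4.3,0,-2.2,0.1],
    [0,4.3,0,-2.2,0.1],
  ],
)

```text
time: 27.25
eef_pos: [0.6473, 0.0705, 0.0921]
tcp_rot: [0.95, 0.003, 0.312, -0.006]
contact_force: [-0.3, 0.1, -2.4]
opening: 0.436
```

```bash
python3 st.py
```

```text
27.25 [-0.068  0.157  2.114  0.226  0.243  1.294] [0.647 0.07  0.092] 0.43623135064457974 [-0.263  0.055 -2.36 ]
y [ 0.01 -1.   -0.01] z [ 0.593  0.014 -0.805] tilt 36.36737874733754 heading 1.3251168358375682 sum 2.5148159081520305
```

servo_tool(
  increments=[
    [0,0.1,0.05,0,0],
    [0,0.2,0.05,0,0],
    [0,0.3,0.05,0,0],
    [0,0.4,0.05,0,0],
    [0,0.5,0.05,0,0],
    [0,0.58,0.05,-0.03,0],
    [0,0.63,0.05,-0.05,0],
    [0,0.63,0.05,-0.05,0],
    [0,0.63,0.05,-0.05,0],
    [0,0.63,0.05,-0.05,0],
  ],
)

```text
time: 28.08
eef_pos: [0.6722, 0.0725, 0.0898]
tcp_rot: [0.95, 0.003, 0.312, -0.006]
contact_force: [-0.4, -0.8, -2.6]
opening: 0.437
```

```bash
python3 st.py; python3 -c "
from h import *
import numpy as np
a=ctrl.read_camera('top');b=ctrl.read_camera('side')
A=cv2.resize(a['frame'][130:230,235:315],None,fx=4,fy=4,interpolation=2);B=cv2.resize(b['frame'][200:300,220:330],None,fx=4,fy=4,interpolation=2)
cv2.imwrite('pics/c3.png',np.hstack([A,B])[...,::-1])"
```

```text
28.0833 [-0.061  0.212  2.055  0.205  0.248  1.321] [0.672 0.073 0.09 ] 0.43661910836114365 [-0.369 -0.806 -2.644]
y [ 0.01 -1.   -0.01] z [ 0.592  0.014 -0.806] tilt 36.33293400517251 heading 1.3338088382272362 sum 2.5141222613852747
```

View pics/c3.png

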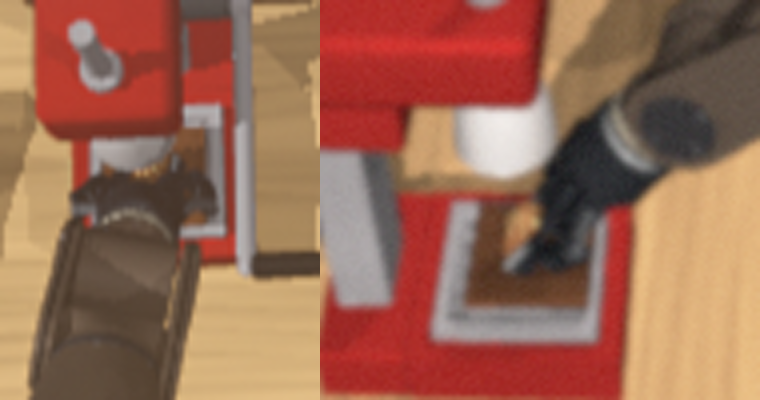

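servo_tool(
  increments=[
    [0,0.06,0,-0.03,0],
    [0,0.1,0,-0.06,0],
    [0,0.14,0,-0.1,0],
    [0,0.17,0,-0.15,0],
    [0,0.17,0,-0.2,0],
    [0,0.17,0,-0.25,0],
    [0,0.17,0,-0.3,0],
    [0,0.17,0,-0.33,0],
    [0,0.17,0,-0.35,0],
    [0,0.17,0,-0.35,0],
  ],
)

```text
time: 29.02
eef_pos: [0.6799, 0.0721, 0.0789]
tcp_rot: [0.951, 0.003, 0.309, -0.007]
contact_force: [2.3, -0.2, -1.1]
opening: 0.435
```

```bash
python3 st.py
```

```text
29.0167 [-0.061  0.246  2.036  0.219  0.237  1.306] [0.68  0.072 0.079] 0.43477488914841206 [ 2.326 -0.228 -1.147]
y [ 0.01  -1.    -0.011] z [ 0.588  0.015 -0.808] tilt 36.0621425354015 heading 1.4552532797025315 sum 2.5194291651506466
```

servo_tool(
  increments=[
    [0,0,0,-0.03,0],
    [0,0,0,-0.05,0],
    [0,0,0,-0.05,0],
    [0.7,0,0,-0.03,0],
    [0.7,0,0,0,0],
    [0.7,0,0,0,0],
    [0.7,0,0,0,0],
    [0.7,0,0,0,0],
    [0.7,0,0,0,0],
    [0.7,0,0,0,0],
  ],
)

```text
time: 29.85
eef_pos: [0.68, 0.0721, 0.079]
tcp_rot: [0.951, 0.003, 0.31, -0.007]
contact_force: [-0.7, -0.6, -0.1]
opening: 0.699
```

```bash
python3 st.py; python3 -c "
from h import *
import numpy as np
a=ctrl.read_camera('top');b=ctrl.read_camera('side')
A=cv2.resize(a['frame'][140:220,245:305],None,fx=5,fy=5,interpolation=2);B=cv2.resize(b['frame'][240:300,235:315],None,fx=6,fy=6.667,interpolation=2)
cv2.imwrite('pics/c4.png',np.hstack([A,B])[...,::-1])"
```

```text
29.85 [-0.061  0.246  2.036  0.219  0.237  1.306] [0.68  0.072 0.079] 0.6989283490547586 [-0.661 -0.631 -0.069]
y [ 0.01  -1.    -0.011] z [ 0.589  0.015 -0.808] tilt 36.07460476015447 heading 1.4506068265090233 sum 2.519207472730408
```

View pics/c4.png

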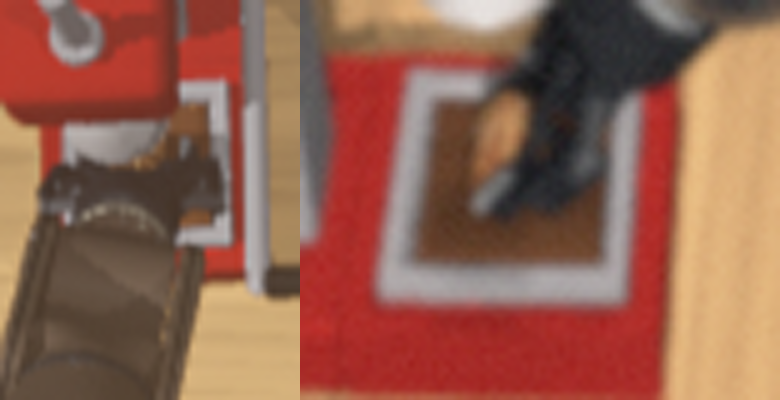

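servo_tool(
  increments=[
    [0.75,-0.1,0,0.04,0],
    [0.75,-0.3,0,0.1,0],
    [0.75,-0.6,0,0.2,0],
    [0.75,-1.1,0,0.3,0],
    [0.75,-1.7,0,0.5,0],
    [0.75,-2.4,0,0.8,0],
    [0.75,-3.1,0,1.2,0],
    [0.75,-3.8,0,1.7,0],
    [0.75,-4.4,0,2.2,0],
    [0.75,-4.8,0,2.6,0],
  ],
)

```text
time: 30.78
eef_pos: [0.4853, 0.0724, 0.1832]
tcp_rot: [0.951, 0.003, 0.309, -0.007]
contact_force: [0.8, -0.3, 0.7]
opening: 0.747
```

```bash
python3 st.py; cat > hd.py <<'E'
from h import *
from sim import *
np.set_printoptions(precision=3,suppress=True)
t=ctrl.read_camera('top')
f=lambda x,y,z:at_z(t,((y+.5)/3-.5+100,(x+.5)/3-.5+215),z)
print('bar',f(250,287,.327),f(354,285,.327))
d=ctrl.landmark_of(t,'handle');s=ctrl.read_camera('side');e=ctrl.landmark_of(s,'handle')
print([(x['conf'],at_z(t,x['centre'],.327)) for x in d[:1]],[(x['conf'],at_z(s,x['centre'],.327)) for x in e[:1]])
from plant import ctrl
q=np.clip(np.array(ctrl.get_state()['qpos']),LO,HI)
p0,T0=fk(q,k)
H=np.array([.52,-.092,.327])
for yaw in(90,75,60):
    T=R.from_euler('Z',np.radians(yaw))*T0;z=T.as_matrix()[:,2]
    for th in(0,.4,.8,1.15):
        a=np.radians(10)-th;hp=np.array([.666+.09-.24*np.cos(a),-.092,.285+.24*np.sin(a)])
        for off in (0,):
            g=hp+.0187*z
            best=min((least_squares(lambda x_:np.concatenate([fk(x_,k)[0]-g,.3*(T*fk(x_,k)[1].inv()).as_rotvec()]),st,bounds=(LO,HI)) for st in(q,[-.5,.3,1.5,.5,1.,0.],[-.3,.3,1.5,-.5,.8,1.],[-.3,.3,1.8,1.5,.8,-1.],[.2,.3,1.8,-1.2,.8,1.],[0,.3,1.8,2.5,.8,-2.])),key=lambda r:r.cost)
            print(yaw,th,g,best.x,round(best.cost,6))
E
python3 hd.py
```

```text
30.7833 [-0.096 -0.418  2.425  0.146  0.514  1.363] [0.485 0.072 0.183] 0.7465848829566464 [ 0.755 -0.26   0.662]
y [ 0.011 -1.    -0.011] z [ 0.588  0.015 -0.809] tilt 36.048912761358444 heading 1.4713008370643956 sum 2.520556532412888
bar [ 0.527 -0.037  0.327] [ 0.526 -0.146  0.327]
[(0.8, array([ 0.517, -0.094,  0.327]))] [(0.9, array([ 0.519, -0.096,  0.327]))]
90 0 [ 0.519 -0.081  0.312] [-0.589  0.031  1.804  0.508  1.688 -0.635] 0.0
90 0.4 [ 0.522 -0.081  0.216] [-0.587  0.122  1.888  0.505  1.535 -0.717] 0.0
90 0.8 [ 0.561 -0.081  0.129] [-0.55   0.305  1.847  0.527  1.395 -0.76 ] 0.0
90 1.15 [ 0.621 -0.081  0.071] [-0.502  0.492  1.717  0.554  1.326 -0.756] 0.0
75 0 [ 0.522 -0.081  0.312] [-0.62  -0.047  1.882  0.58   1.573 -0.444] 0.0
75 0.4 [ 0.525 -0.081  0.216] [-0.618  0.047  1.968  0.588  1.421 -0.541] 0.0
75 0.8 [ 0.564 -0.081  0.129] [-0.577  0.237  1.932  0.621  1.275 -0.601] 0.0
75 1.15 [ 0.624 -0.081  0.071] [-0.524  0.43   1.807  0.655  1.195 -0.608] 0.0
60 0 [ 0.525 -0.082  0.312] [-0.638 -0.131  1.96   0.631  1.444 -0.247] 0.0
60 0.4 [ 0.527 -0.082  0.216] [-0.635 -0.034  2.05   0.654  1.293 -0.358] 0.0
60 0.8 [ 0.567 -0.082  0.129] [-0.591  0.165  2.018  0.705  1.138 -0.439] 0.0
60 1.15 [ 0.627 -0.082  0.071] [-0.534  0.365  1.897  0.749  1.049 -0.46 ] 0.0
```

servo_tool(
  increments=[
    [0.8,0,0,0.8,0],
    [0.8,0,0,1.7,0],
    [0.8,0,0,2.6,1],
    [0.8,0,0,3.5,2.4],
    [0.8,0,0,4.4,3.8],
    [0.8,0,-0.3,5.3,5.2],
    [0.8,0,-0.7,6.1,6.6],
    [0.8,0,-1.2,6.5,8],
    [0.8,0.2,-1.8,6.5,9.4],
    [0.8,0.4,-2.4,6.5,10.8],
  ],
)

```text
time: 31.82
eef_pos: [0.5049, -0.0262, 0.4443]
tcp_rot: [0.844, 0.437, 0.274, -0.147]
contact_force: [0.3, -0.1, -0.3]
opening: 0.8
```

```bash
python3 st.py
```

```text
31.8167 [-0.565 -0.316  1.879  0.633  1.556  0.049] [ 0.505 -0.026  0.444] 0.8004954787940007 [ 0.276 -0.05  -0.349]
y [ 0.818 -0.576 -0.009] z [ 0.335  0.488 -0.806] tilt 36.268728568920274 heading 55.53114612275821 sum 3.1185595406193998
```

servo_tool(
  increments=[
    [0.8,0.1,-0.3,-0.1,1.4],
    [0.8,0.2,-0.7,-0.2,2.8],
    [0.8,0.3,-1.1,-0.4,4.2],
    [0.8,0.4,-1.4,-0.6,5.6],
    [0.8,0.4,-1.55,-0.9,7],
    [0.8,0.4,-1.55,-1.3,7],
    [0.8,0.4,-1.55,-1.8,7],
    [0.8,0.4,-1.55,-2.3,7],
    [0.8,0.4,-1.55,-2.6,7],
    [0.8,0.4,-1.55,-2.6,7],
  ],
)

```text
time: 32.65
eef_pos: [0.5197, -0.0873, 0.3354]
tcp_rot: [0.675, 0.668, 0.217, -0.227]
contact_force: [0.4, 0.7, 0.1]
opening: 0.806
```

```bash
python3 st.py; python3 -c "
from h import *
import numpy as np
a=ctrl.read_camera('top');b=ctrl.read_camera('side')
A=cv2.resize(a['frame'][140:240,245:345],None,fx=4,fy=4,interpolation=2);B=cv2.resize(b['frame'][120:220,250:350],None,fx=4,fy=4,interpolation=2)
cv2.imwrite('pics/c5.png',np.hstack([A,B])[...,::-1])"
```

```text
32.65 [-0.601  0.024  1.771  0.513  1.729 -0.609] [ 0.52  -0.087  0.335] 0.805578682411909 [0.404 0.728 0.072]
y [ 1.    -0.004 -0.016] z [-0.011  0.595 -0.804] tilt 36.5211669631502 heading 91.02252901177172 sum 3.524288657123679
```

View pics/c5.png

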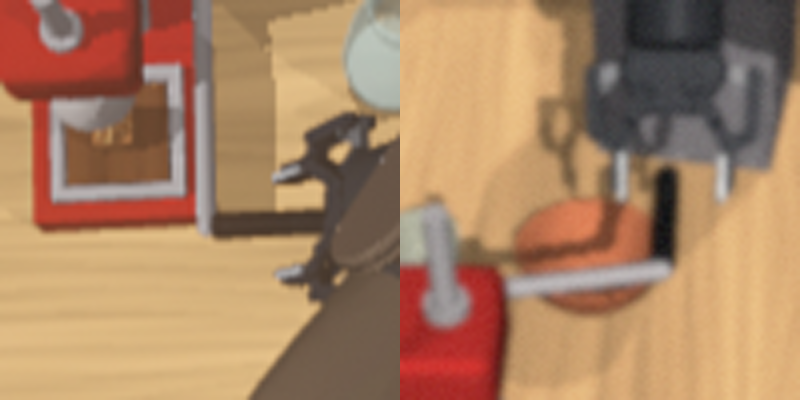

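servo_tool(
  increments=[
    [0.8,0.03,0,-0.25,0],
    [0.8,0.03,0,-0.5,0],
    [0.8,0.03,0,-0.52,0],
    [0,0.03,0,-0.52,0],
    [0,0.03,0,-0.52,0],
    [0,0.03,0,-0.52,0],
    [0,0.03,0,-0.52,0],
    [0,0.03,0,-0.52,0],
    [0,0.03,0,-0.52,0],
    [0,0.03,0,-0.52,0],
  ],
  grip_force=35,
)

```text
time: 33.58
eef_pos: [0.5263, -0.0884, 0.32]
tcp_rot: [0.675, 0.67, 0.222, -0.218]
contact_force: [15.0, -0.1, -3.5]
opening: 0.241
```

```bash
python3 st.py; python3 -c "
import numpy as np
R=.24;a0=np.radians(10)
f=lambda th:np.array([-R*np.cos(a0-th),R*np.sin(a0-th)])
for th in np.arange(0,1.21,.04): print(round(th,2),((f(th)-f(0))/.04).round(2),end='; ')"
```

```text
33.5833 [-0.599  0.037  1.784  0.518  1.687 -0.628] [ 0.526 -0.088  0.32 ] 0.24089381838522772 [15.014 -0.146 -3.537]
y [ 1.    -0.008  0.003] z [ 0.008  0.59  -0.807] tilt 36.18755613825483 heading 89.26232671094326 sum 3.508517909895745
0.0 [0. 0.]; 0.04 [-0.04 -0.24]; 0.08 [-0.06 -0.48]; 0.12 [-0.08 -0.71]; 0.16 [-0.09 -0.95]; 0.2 [-0.09 -1.19]; 0.24 [-0.08 -1.43]; 0.28 [-0.06 -1.67]; 0.32 [-0.03 -1.91]; 0.36 [ 0.01 -2.15]; 0.4 [ 0.06 -2.38]; 0.44 [ 0.12 -2.62]; 0.48 [ 0.19 -2.85]; 0.52 [ 0.26 -3.07]; 0.56 [ 0.35 -3.3 ]; 0.6 [ 0.44 -3.52]; 0.64 [ 0.55 -3.73]; 0.68 [ 0.66 -3.95]; 0.72 [ 0.78 -4.15]; 0.76 [ 0.91 -4.36]; 0.8 [ 1.04 -4.55]; 0.84 [ 1.19 -4.75]; 0.88 [ 1.34 -4.93]; 0.92 [ 1.5  -5.11]; 0.96 [ 1.67 -5.28]; 1.0 [ 1.84 -5.45]; 1.04 [ 2.02 -5.61]; 1.08 [ 2.2  -5.76]; 1.12 [ 2.4  -5.91]; 1.16 [ 2.59 -6.04]; 1.2 [ 2.8  -6.17];
```

servo_tool(
  increments=[
    [0,-0.04,0,-0.24,0],
    [0,-0.08,0,-0.71,0],
    [0,-0.09,0,-1.19,0],
    [0,-0.06,0,-1.67,0],
    [0,0.01,0,-2.15,0],
    [0,0.12,0,-2.62,0],
    [0,0.26,0,-3.07,0],
    [0,0.44,0,-3.52,0],
    [0,0.66,0,-3.95,0],
    [0,0.78,0,-4.15,0],
  ],
)

```text
time: 34.42
eef_pos: [0.5547, -0.0879, 0.1517]
tcp_rot: [0.673, 0.671, 0.219, -0.221]
contact_force: [-10.4, 0.2, 2.4]
opening: 0.246
```

```bash
python3 st.py
```

```text
34.4167 [-0.569  0.265  1.852  0.527  1.425 -0.752] [ 0.555 -0.088  0.152] 0.24640134512892983 [-10.351   0.18    2.363]
y [ 1.    -0.002 -0.004] z [-0.002  0.592 -0.806] tilt 36.27771034646979 heading 90.16518735423887 sum 3.5423058468191595
```

servo_tool(
  increments=[
    [0,0.22,0,-0.36,0],
    [0,0.5,0,-0.75,0],
    [0,0.81,0,-1.11,0],
    [0,1.15,0,-1.45,0],
    [0,1.33,0,-1.61,0],
    [0,1.51,0,-1.76,0],
    [0,1.71,0,-1.91,0],
    [0,1.9,0,-2.04,0],
    [0,2.11,0,-2.17,0],
    [0,2.11,0,-2.17,0],
  ],
)

```text
time: 35.25
eef_pos: [0.6278, -0.0861, 0.0668]
tcp_rot: [0.668, 0.673, 0.211, -0.238]
contact_force: [-37.5, -2.8, 23.9]
opening: 0.245
```

```bash
python3 st.py
```

```text
35.25 [-0.504  0.53   1.677  0.547  1.356 -0.748] [ 0.628 -0.086  0.067] 0.2448018728769087 [-37.452  -2.83   23.853]
y [ 0.999  0.02  -0.034] z [-0.039  0.602 -0.798] tilt 37.104028039603186 heading 93.69747714556634 sum 3.563496241350089
```

servo_tool(
  increments=[
    [0,-0.19,0,0.13,-0.2],
    [0,-0.39,0,0.28,-0.4],
    [0,-0.57,0,0.43,-0.6],
    [0,-0.75,0,0.59,-0.7],
    [0,-0.92,0,0.76,-0.7],
    [0,-1.09,0,0.93,-0.7],
    [0,-1.25,0,1.11,-0.7],
    [0,-1.4,0,1.29,-0.7],
    [0,-1.55,0,1.49,-0.7],
    [0,-1.68,0,1.68,-0.7],
  ],
)

```text
time: 36.08
eef_pos: [0.5625, -0.0877, 0.1366]
tcp_rot: [0.688, 0.653, 0.219, -0.228]
contact_force: [5.0, -5.7, 3.7]
opening: 0.245
```

```bash
python3 st.py; python3 -c "
from h import *
import numpy as np
a=ctrl.read_camera('top');b=ctrl.read_camera('side')
A=cv2.resize(a['frame'][130:210,235:315],None,fx=5,fy=5,interpolation=2);B=cv2.resize(b['frame'][225:305,220:300],None,fx=5,fy=5,interpolation=2)
cv2.imwrite('pics/c6.png',np.hstack([A,B])[...,::-1])"
```

```text
36.0833 [-0.566  0.301  1.843  0.542  1.405 -0.719] [ 0.563 -0.088  0.137] 0.24520397719782747 [ 5.017 -5.675  3.711]
y [ 0.999 -0.042 -0.027] z [ 0.004  0.6   -0.8  ] tilt 36.885434778056144 heading 89.63490244945572 sum 3.547883260626112
```

View pics/c6.png

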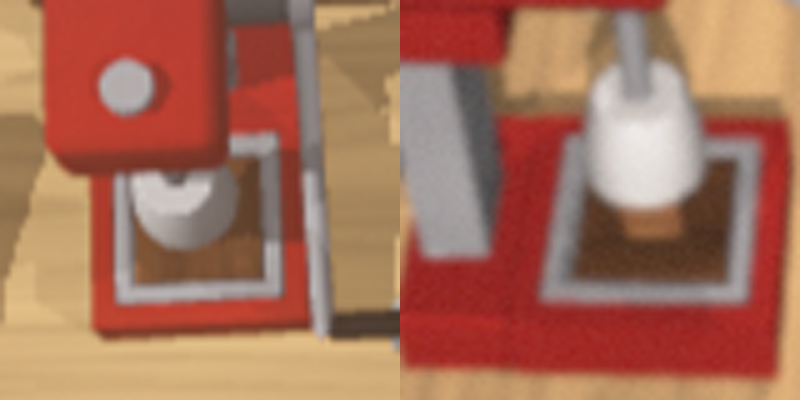

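servo_tool(
  increments=[
    [0,-0.13,0,0.21,0.1],
    [0,-0.25,0,0.41,0.1],
    [0,-0.36,0,0.63,0.1],
    [0,-0.47,0,0.84,0.1],
    [0,-0.56,0,1.06,0.1],
    [0,-0.65,0,1.29,0.1],
    [0,-0.72,0,1.51,0.1],
    [0,-0.79,0,1.74,0.1],
    [0,-0.85,0,1.98,0.1],
    [0,-0.9,0,2.21,0.1],
  ],
)

```text
time: 37.02
eef_pos: [0.5272, -0.0883, 0.2268]
tcp_rot: [0.685, 0.656, 0.219, -0.227]
contact_force: [5.2, -4.2, 1.9]
opening: 0.245
```

```bash
python3 st.py; python3 - <<'E'
from edge import *
t=ctrl.read_camera('top')
h=hedge(t,260,289,186,195,.072,1)
print(h[5])
for z in(.060,.072):
    for y in(.1261,.0134): print(z,np.round(proj(t,[.6008,y,z]),2))
E
```

```text
37.0167 [-0.599  0.124  1.869  0.519  1.549 -0.676] [ 0.527 -0.088  0.227] 0.24451483414748046 [ 5.188 -4.185  1.935]
y [ 0.999 -0.035 -0.023] z [ 0.003  0.599 -0.801] tilt 36.77142575669072 heading 89.7315276198362 sum 3.5414402827615437
[190.3 190.3 190.2 190.2 190.2 190.2 190.2 190.2 190.2 189.8 189.7 189.6
 189.7 189.6 189.5 189.5 189.4 189.4 189.5 189.3 189.3 189.3 189.3 189.3
 189.2 189.1 189.2 189.2 189.2]
0.06 [190.2  260.51]
0.06 [189.37 289.29]
0.072 [189.61 259.99]
0.072 [188.77 289.01]
```

servo_tool(
  increments=[
    [0,-0.04,0,0.24,0],
    [0,-0.07,0,0.48,0],
    [0,-0.09,0,0.72,0],
    [0,-0.1,0,0.96,0],
    [0,-0.1,0,1.2,0],
    [0,-0.09,0,1.44,0],
    [0,-0.07,0,1.67,0],
    [0,-0.05,0,1.91,0],
    [0,-0.02,0,2.13,0],
    [0,-0.02,0,2.28,0],
  ],
)

```text
time: 37.9
eef_pos: [0.5264, -0.0884, 0.3191]
tcp_rot: [0.685, 0.657, 0.218, -0.226]
contact_force: [6.6, 4.0, -21.5]
opening: 0.241
```

servo_tool(
  increments=[
    [0,0,0,0.05,0],
    [0,0,0,0.1,0],
    [0,0,0,0.1,0],
    [0,0,0,0.1,0],
    [0,0,0,0.1,0],
    [0,0,0,0.1,0],
    [0,0,0,0.1,0],
    [0,0,0,0.1,0],
    [0,0,0,0.1,0],
    [0,0,0,0.1,0],
  ],
)

```text
time: 38.73
eef_pos: [0.5264, -0.0883, 0.319]
tcp_rot: [0.686, 0.656, 0.218, -0.226]
contact_force: [5.1, -0.1, -14.2]
opening: 0.239
```

```bash
python3 st.py
```

```text
38.7333 [-0.599  0.043  1.782  0.52   1.694 -0.59 ] [ 0.526 -0.088  0.319] 0.23871280383738935 [  5.051  -0.109 -14.163]
y [ 0.999 -0.036 -0.025] z [ 0.001  0.596 -0.803] tilt 36.601042286294714 heading 89.87874996017786 sum 3.5185259078831113
```

servo_tool(
  increments=[
    [0.3,0,0,0,0],
    [0.5,0,0,0,0],
    [0.8,0,0,0,0],
    [0.8,0,0,0,0],
    [0.8,0,0,0,0],
    [0.8,0,-0.2,0.3,0],
    [0.8,0,-0.5,0.8,0],
    [0.8,0,-0.9,1.5,0],
    [0.8,0,-1.4,2.3,0],
    [0.8,0,-1.9,3.1,0],
  ],
)

```text
time: 39.57
eef_pos: [0.526, -0.1651, 0.4456]
tcp_rot: [0.686, 0.656, 0.218, -0.226]
contact_force: [0.8, -0.9, -0.2]
opening: 0.8
```

servo_tool(
  increments=[
    [0.8,-0.5,0,0.4,0],
    [0.8,-1,0,0.8,0],
    [0.8,-1.5,0,1,0],
    [0.8,-2,0,1,0],
    [0.8,-2.5,0,1,0],
    [0.8,-2.5,0,1,0],
    [0.8,-2.5,0,1,0],
    [0.8,-2.5,0,1,0],
    [0.8,-2.5,0,1,0],
    [0.8,-2.5,0,1,0],
  ],
)

```text
time: 40.4
eef_pos: [0.4265, -0.1651, 0.4854]
tcp_rot: [0.686, 0.656, 0.218, -0.227]
contact_force: [-0.4, -0.2, -0.5]
opening: 0.802
```

```bash
python3 st.py; python3 - <<'E'
from edge import *
t=ctrl.read_camera('top');s=ctrl.read_camera('side')
print(hedge(t,260,289,186,195,.072,1)[5][[0,10,20]])
e=ctrl.landmark_of(s,'handle');print([(x['conf'],at_z(s,x['centre'],.327)) for x in e[:1]])
A=cv2.resize(t['frame'][90:290,190:470],None,fx=1.43,fy=1.43,interpolation=2);B=cv2.resize(s['frame'][130:380,170:410],None,fx=1.6,fy=1.144,interpolation=2)
cv2.imwrite('pics/fin.png',np.hstack([A,B])[...,::-1])
E
```

```text
40.4 [-0.826 -0.12   1.646  0.478  2.065 -0.65 ] [ 0.426 -0.165  0.485] 0.8024152560143641 [-0.372 -0.243 -0.464]
y [ 0.999 -0.035 -0.025] z [ 0.001  0.597 -0.803] tilt 36.62663918527109 heading 89.92905192353389 sum 3.59033620565809
[190.3 189.7 189.3]
[(0.85, array([ 0.51906201, -0.10172536,  0.327     ]))]
```

View pics/fin.png

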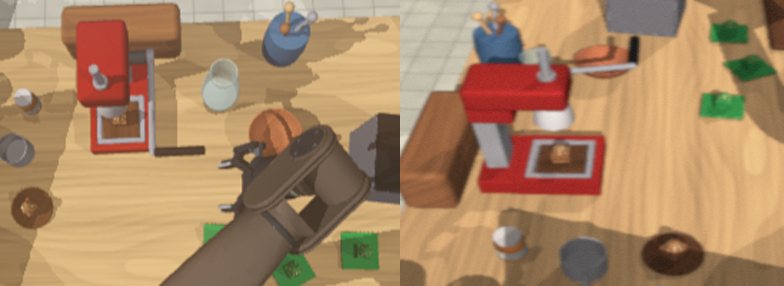

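The picture shows the brown reamer flat in the seat (side crop about 560,158), the bell and arm back at rest, the tool clear, and everything else where it stood. I'm handing in.

```bash
python3 -c "
from plant import ctrl
print(ctrl.sign_off())"
```

```text
the job is handed in; nothing more can be done
None
```

The job is done and handed in at 40.5 s. The brown square reamer sits in the seat and is pressed home. The press arm was eased back up to its rest with the handle gripped the whole way, then let go.

**Tilting the tool:** the moves allow only a shift and a turn about the vertical. I got the roughly 37° lean by driving the arm against its joint limits, high up behind and over its base, away from the objects. I then used that lean for both the grasp and the handle.

**Last checks:**
- **Seat:** in the top camera its front edge moved 0.5 to 0.6 pixel. A full 12 mm drop should give 0.59, and the edge stayed there after release.
- **Bottom of the pull:** the arm resisted with about 44 N at about 1.18 rad, worked out from the tool height, against the stated 1.15 for fully home.
- **Arm at rest:** the handle came back to its starting place and met its upper stop before I let go. The final picture shows it up.
- **Other objects:** the round reamer, bowl, cup, carafe, jar and green look-alikes all look untouched in the last picture. I did not re-measure their positions.

**Things that were off:**
- **Joint limits:** some joint readings sat right at a limit or a few thousandths of a radian past it. Joint 3 read 2.485 against 2.48, and joint 5 read 2.813 against 2.81 and 0.237 against 0.24. I can't tell whether the judge counts that as out of range.
- **Grasp:** the fingers touched the reamer's plate at about 20 N when I gripped it.
- **Handle position:** the handle stood about 6 mm from where I had estimated it, and the grip centred itself on it.

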